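Check a coating gauge on a stacked 18 mm standard

ROBOT

A 6-joint arm with a two-finger parallel gripper is mounted at the origin on the work surface. World frame = base frame: x ahead of the robot, y to its left, z up, the work surface at z = 0. Lengths are in mm, angles in rad, forces in N, time in s.
With the tool pointing down it reaches from about 200 to 875 mm from the base axis. Payload 3.4 kg.
Tool frame: the origin (TCP) lies midway between the tips of the shut fingers; the grasp point (between the pads) lies arm.grasp_offset behind it (arm.grasp_offset is the distance from the TCP to the grasp point, in mm); y points along the fingers, x is the direction in which the jaws open and shut, and the axes are right-handed (so a half turn about y gives the same grasp; the last joint's range is limited). The gripper opens to 94 mm and grips with 3 to 60 N. Pads are 16 mm wide; open, the fingers measure 119 mm over their backs; the gripper's body (75 mm by 177 mm) begins 78 mm behind the grasp point.
Start: joints at [1.119, 0.276, 1.505, -0, 1.361, -0.121], TCP at [186.778, 543.856, 205.493] pointing down, gripper open.
Joint ranges: [-2.89, 2.89], [-0.75, 2.08], [0.22, 2.7], [-1.18, 4.32], [0.11, 2.71], [-2.7, 2.7]. Speed limits (rad/s): [2.57, 2.57, 3.14, 3.14, 3.14, 3.14].

INTERFACE

Orientations are given as [roll, pitch, yaw] about the fixed x, y, z axes, in that order (R = Rz(yaw) Ry(pitch) Rx(roll)).
In Python, from rig import arm, vision, job gives the robot as it stands.
- The arm moves only by the shell command python3 -m inch 'ROWS' [OPENING] [FORCE]. ROWS is JSON, a list of rows, each a list of 2 entries, a list of its own where there are three numbers: the shift along the tool's x, y, z in units of 40 mm (1.0 is 40 mm), then the turn about the tool's y in units of 6 degrees (1.0 is 6 degrees). A call has 1 to 10 rows; each row shifts and turns the commanded pose from where the row before left it, along the tool's axes as they then stand; what a row does not reach is not made up. A row lasts 1/12 s, in which the tool goes at most 41.7 mm and 7.16 degrees, less where a joint would pass 70% of its speed; a pose out of reach is approached as far as the arm can. A call is refused whole if a number of a shift passes 1 or a number of a turn 1, either way. A call with a gripper value outside its range is refused whole. OPENING is the opening, from 0 (shut) to 1 (fully open), set as the call begins (- or left out, the last holds). The fingers move at their own pace and stop on an object; FORCE is the grip in N (left out, the last holds). Time passes only in rows, so rows that do not move let the fingers close. It gives the time, the measured TCP pose, the force and the opening at its end, in the units of the state.
- arm.read_state(): the state, without advancing time (a new reading comes with each control period).
- vision.get_image(name): name is "scene" or "top"; returns a dict with "image" (480x640x3 uint8, red, green, blue), "K" (3x3 intrinsics, pixels), "dist" ([k1, k2, p1, p2, k3] as OpenCV has them; the pictures are not rectified), "view" (4x4, takes a point from world to camera coordinates). Camera axes: x right, y up, looking along -z (the intrinsics and any distortion apply to the point x, -y, -z); pixel columns grow to the right and rows downward; lengths in mm; the calibration is good to about 2 mm. A picture is of the moment at which its call begins. There is no depth.
- job.sign_off(): hands the job in, once; it reports no verdict.
The state is a dict: "t": time; "joint_positions": joint angles; "joint_velocities": joint speeds; "tau": joint torques, N m; "position": TCP position; "tcp_rot": TCP orientation; "contact_force": force on the tool from outside, world axes, zero at the start; "wrist_torque": the same for the moment, N m; "width": finger opening in mm.
Only numpy, scipy, OpenCV 4.12 (cv2) and the standard library are available. Lean on these libraries where they do the work, as an engineer would, in place of code of your own. Each camera call takes 0.05 s, during which the arm holds its last target.

TASK

Check the coating-thickness gauge against an 18 mm standard: one white 6 mm plate already lies in the middle of the round steel base; add more from the mat so that exactly three lie flat on one another there, and leave the other two off it. Then take the gauge out of its leaning holder and set its sprung probe down inside the printed ring of the top plate, the gauge upright (square to the plate) and pressed only lightly, so that the probe is about half-way in and not bottomed. Finish while still holding the gauge there, steady in the gripper, without having disturbed the other things on the bench.

Things in the scene. Friction and masses are not known exactly. Their poses are not given: they have to be found in the camera images.
- plate1_centre (a point): centre (half-way up) of calibration plate 1 of 5, all alike: white rigid plastic, 50 mm along its x, 36 mm along its y, 6 mm thick (z up), 30 g, with a thin black ring (29 mm across) printed in the middle of its top face. It starts flat on the mat, clear of its neighbours; the mat's surface is 3 mm above the bench.
- plate2_centre (a point): centre (half-way up) of calibration plate 2 of 5, all alike: white rigid plastic, 50 mm along its x, 36 mm along its y, 6 mm thick (z up), 30 g, with a thin black ring (29 mm across) printed in the middle of its top face. It starts flat on the mat, clear of its neighbours; the mat's surface is 3 mm above the bench.
- plate3_centre (a point): centre (half-way up) of calibration plate 3 of 5, all alike: white rigid plastic, 50 mm along its x, 36 mm along its y, 6 mm thick (z up), 30 g, with a thin black ring (29 mm across) printed in the middle of its top face. It starts flat on the mat, clear of its neighbours; the mat's surface is 3 mm above the bench.
- plate4_centre (a point): centre (half-way up) of calibration plate 4 of 5, all alike: white rigid plastic, 50 mm along its x, 36 mm along its y, 6 mm thick (z up), 30 g, with a thin black ring (29 mm across) printed in the middle of its top face. It starts flat on the mat, clear of its neighbours; the mat's surface is 3 mm above the bench.
- plate5_centre (a point): centre (half-way up) of calibration plate 5 of 5, all alike: white rigid plastic, 50 mm along its x, 36 mm along its y, 6 mm thick (z up), 30 g, with a thin black ring (29 mm across) printed in the middle of its top face. It already lies on the middle of the steel base at the start.
- base_top (a point): centre of the top face of the zero base, a bare steel disc of diameter 90 mm and 12 mm high that lies on the bench and cannot shift; z up
- holder: the gauge's holder, fixed: steel foot 110 x 80 x 14 mm with a black rectangular cup (50 x 37 mm outside, 37 x 29 mm bore) that leans 15 degrees (0.26 rad) from vertical towards the holder's own +x. Origin: centre of the foot's underside, z up; the cup's rim is about 80 mm above the bench. The gauge stands in it probe down, the lowest 15 mm of its case and its neck inside, 1.5 mm play all round: draw it out along its own length (60 mm frees it).
- gauge_grip (a point): point on the middle line of the coating-thickness gauge (stick type, 139 mm long, about 190 g), the place to grip it. z runs along the gauge from the probe to the top end. Grey case 34 mm along x, 26 mm along y (flat sides, grip across these), 95 mm long: from 40 mm above this point (top end) to 55 mm below it; display on its -x face. Below the case a round neck, diameter 20 mm, 30 mm long, then the sprung probe. The case is not held in the cup above 40 mm below this point.
- probe_tip (a point): middle of the probe's flat foot, the lower end of the gauge: steel, diameter 14 mm, 99 mm below the grip point along the gauge when the probe is out; moves into the neck with the probe joint. z as the gauge's.
- probe (a joint): how far the sprung probe is pushed into the neck, m: 0 = fully out, 0.008 = bottomed. Spring: starts to give at 1.5 N, 0.3 N more for each mm, 3.9 N at the stop.
- tape: bystander: roll of masking tape, diameter 52 mm, 24 mm high, lying on the mat among the plates; loose, origin at the centre of its underside
- cleaner: bystander: white plastic cleaner bottle with black cap, diameter 52 mm, 150 mm high, on the far side; loose, origin at the centre of its underside
- pencup: bystander: steel cup, diameter 68 mm, 85 mm high, with two pens that stand up to 145 mm, on the far side; loose, origin at the centre of its underside
- caliper: bystander: slide caliper, 230 mm long, lying near the robot on the right; loose, origin at the centre of its underside
- driver: bystander: black-handled screwdriver lying near the robot on the left; loose, origin at the centre of its underside
- panels: bystander: small pile of painted sample panels, 70 x 110 mm, 10 mm high, far right; loose, origin at the centre of its underside
Things that resemble listed ones, but are neither listed nor needed, are in the scene too. Leave any purple or red look-alike of the part that bears plate4_centre alone.

How it is judged:
By the outcome, as a careful person would: the job done as asked, in the order asked, and still so for the second after the job is handed in, while the arm keeps its last pose, push and grip.
It also fails if it takes over 72 s, if anything falls off the work surface, if the arm or the gripper's body presses on something with over 40 N, if the wrist force passes 120 N, or if a joint passes its speed limit or range.

## Working session

There is one attempt and no reset: what is moved stays moved. The work goes in short steps, Python scripts to look and compute and a shell command to move; the robot and the scene stay as the last step left them, time stands still between calls to the robot, and variables do not carry over. Pictures are saved under pics/ and viewed, and the job is handed in when it is done.

```bash
ls -la; mkdir -p pics
python3 - <<'E'
from rig import arm, vision, job
import cv2
print(arm.read_state(), arm.grasp_offset)
for n in ("scene","top"):
    d=vision.get_image(n)
    cv2.imwrite(f"pics/{n}0.png",d["image"][:,:,::-1])
    print(n,d["K"],d["dist"],d["view"])
E
```

```text
total 12
drwxr-xr-x  3 agent agent 4096 Dec  7 14:20 .
drwxr-xr-x 23 root  root  4096 Dec  7 14:20 ..
drwxr-xr-x  2 agent agent 4096 Dec  7 14:20 pics
{'t': 0.0, 'joint_positions': array([ 1.11904137e+00,  2.76582764e-01,  1.50611514e+00, -2.25561326e-05,
        1.36068310e+00, -1.21036681e-01]), 'joint_velocities': array([-6.95536052e-04,  1.90741496e-03,  8.88557252e-04, -1.37314087e-03,
        5.84616441e-04, -3.39735368e-05]), 'tau': array([ 2.21484086e-03, -4.04590666e+01, -2.37235057e+01,  7.01987185e-02,
        3.44646780e-02, -1.24364333e-04]), 'position': array([186.50174441, 543.32007327, 204.61888687]), 'tcp_rot': array([-1.57060229,  0.00177793,  1.24008295]), 'contact_force': array([ 1.08372597, -0.83942714, -0.23193248]), 'wrist_torque': array([ 0.00324204, -0.05798918,  0.01497812]), 'width': 93.92335092055907} 18.8
scene [[542.06692789   0.         321.31231181]
 [  0.         542.06692789 240.63379846]
 [  0.           0.           1.        ]] [-0.03295688  0.          0.          0.          0.        ] [[-5.15049219e-02  9.98488326e-01 -1.91912931e-02  4.77413443e+00]
 [-5.59815654e-01 -1.29525493e-02  8.28515941e-01  2.30688149e+02]
 [ 8.27014919e-01  5.34162352e-02  5.59636516e-01 -1.82667437e+03]
 [ 0.00000000e+00  0.00000000e+00  0.00000000e+00  1.00000000e+00]]
top [[458.95240753   0.         319.88859098]
 [  0.         458.95240753 233.34203104]
 [  0.           0.           1.        ]] [0.0292319 0.        0.        0.        0.       ] [[ 1.67645414e-02 -9.99733158e-01 -1.58922089e-02  9.16989497e+00]
 [ 9.88787439e-01  1.42179622e-02  1.48651437e-01 -5.15690647e+02]
 [-1.48385816e-01 -1.82060897e-02  9.88761947e-01 -1.04693029e+03]
 [ 0.00000000e+00  0.00000000e+00  0.00000000e+00  1.00000000e+00]]
```

View pics/scene0.png

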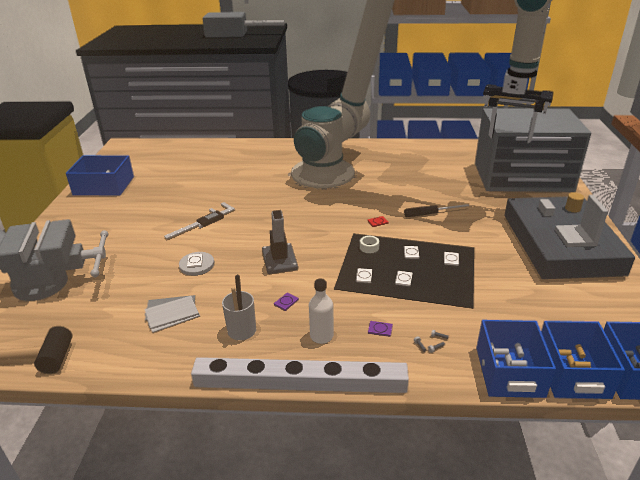

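View pics/top0.png

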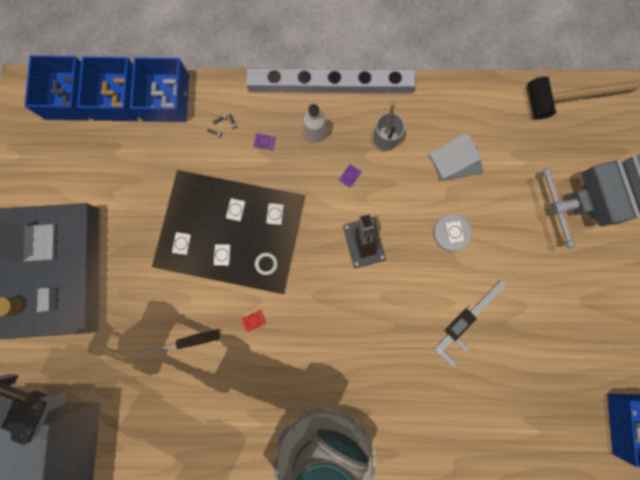

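Scene view: the mat with four white plates is at about (405,268), the tape at (370,243), the base with a plate at (196,262) and the holder with the gauge at (279,240). In the top view the plates are at (235,209), (275,213), (181,243) and (222,254), and the base plate is at (455,232). Next I'll take measurements.

```bash
cat > h.py <<'E'
import numpy as np, cv2
from rig import arm, vision
CV=np.diag([1.,-1,-1])
def grab(n):
    d=vision.get_image(n); d["dist"]=np.array(d["dist"],float); d["K"]=np.array(d["K"]); d["view"]=np.array(d["view"]); return d
def ray(d,uv):
    p=cv2.undistortPoints(np.array(uv,float).reshape(-1,1,2),d["K"],d["dist"]).reshape(-1,2)
    R=CV@d["view"][:3,:3]; t=CV@d["view"][:3,3]
    D=np.c_[p,np.ones(len(p))]@R   # R^T d
    D/=np.linalg.norm(D,axis=1)[:,None]
    return -R.T@t, D
def onz(d,uv,z):
    o,D=ray(d,uv); return o+D*((z-o[2])/D[:,2])[:,None]
def proj(d,P):
    R=CV@d["view"][:3,:3]; t=CV@d["view"][:3,3]
    return cv2.projectPoints(np.array(P,float).reshape(-1,1,3),cv2.Rodrigues(R)[0],t,d["K"],d["dist"])[0].reshape(-1,2)
def tri(d1,u1,d2,u2):
    o1,a=ray(d1,u1); o2,b=ray(d2,u2); a=a[0];b=b[0]
    s=np.linalg.lstsq(np.c_[a,-b],o2-o1,rcond=None)[0]
    p,q=o1+s[0]*a,o2+s[1]*b
    return (p+q)/2,np.linalg.norm(p-q)
def plates(d,z,lo=150,roi=None,amin=60,amax=900):
    im=d["image"].astype(int); mx=im.max(2); mn=im.min(2)
    m=((mn>lo)&(mx-mn<40)).astype(np.uint8)
    cs,_=cv2.findContours(m,cv2.RETR_EXTERNAL,cv2.CHAIN_APPROX_NONE)
    out=[]
    for c in cs:
        A=cv2.contourArea(c)
        if amin<A<amax:
            (u,v)=c.reshape(-1,2).mean(0)
            if roi and not(roi[0]<u<roi[2] and roi[1]<v<roi[3]): continue
            W=onz(d,c.reshape(-1,2),z)[:,:2]
            r=cv2.minAreaRect(W.astype(np.float32))
            out.append((np.round([u,v],1),A,np.round(r[0],1),np.round(r[1],1),round(r[2],1)))
    return out
E
python3 - <<'E'
from h import *
for n,z,roi in(("top",9,(140,150,500,300)),("scene",9,(150,220,490,300))):
    d=grab(n); print(n)
    for r in plates(d,z,roi=roi): print(*r)
    im=d["image"]
    cs=(330,190,500,290) if n=="top" else (160,190,320,290)
    c=im[cs[1]:cs[3],cs[0]:cs[2]]; cv2.imwrite(f"pics/{n}_crop1.png",cv2.resize(c[:,:,::-1],None,fx=4.5,fy=4.5,interpolation=cv2.INTER_CUBIC))
    cs=(140,160,320,300) if n=="top" else (330,220,490,310)
    c=im[cs[1]:cs[3],cs[0]:cs[2]]; cv2.imwrite(f"pics/{n}_crop2.png",cv2.resize(c[:,:,::-1],None,fx=4,fy=4,interpolation=cv2.INTER_CUBIC))
E
```

```text
top
[488.6 297.5] 187.5 [ 372.1 -381.7] [ 12.2 100. ] 45.8
[265.3 263.3] 295.5 [444.6 147.7] [45.8 46.1] 0.9
[221.4 254.3] 251.5 [464.8 255.2] [34.7 47.3] 88.6
[180.9 243. ] 244.5 [491. 355.] [34.6 48.5] 82.7
[452.5 232.4] 865.0 [ 526.9 -302.4] [79.  81.1] 88.8
[274.4 213.5] 235.0 [567.4 130.1] [34.5 48.2] 85.7
[235.  209.4] 238.0 [576.5 227.1] [34.3 48.5] 78.5
scene
[403.8 277.2] 155.5 [580.  228.2] [35.1 49.4] 78.3
[364.  274.5] 149.0 [570.4 130.7] [34.7 49.1] 88.6
[450.9 257.6] 142.5 [494.4 355.6] [35.8 49.9] 82.3
[196.2 261.4] 484.5 [ 527.9 -303. ] [83.2 86.3] 1.4
[411.5 251.1] 122.5 [467.8 255.4] [45.7 36.1] 1.1
[369.3 240.6] 132.5 [421.1 146.4] [43.5 49.1] 1.3
```

View pics/top_crop1.png

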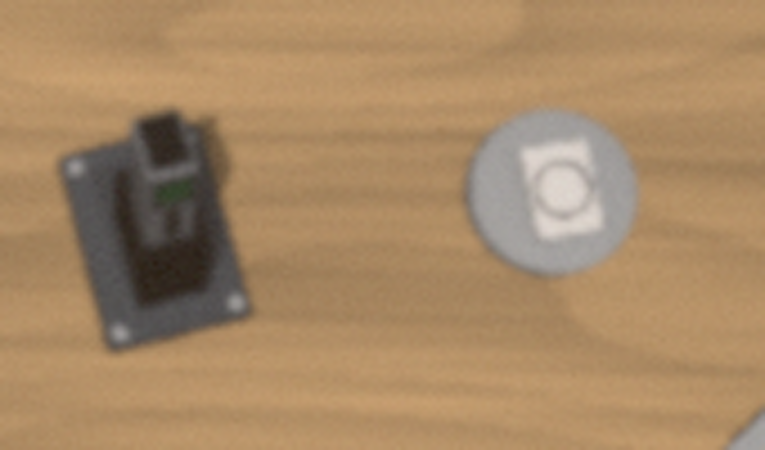

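View pics/scene_crop1.png

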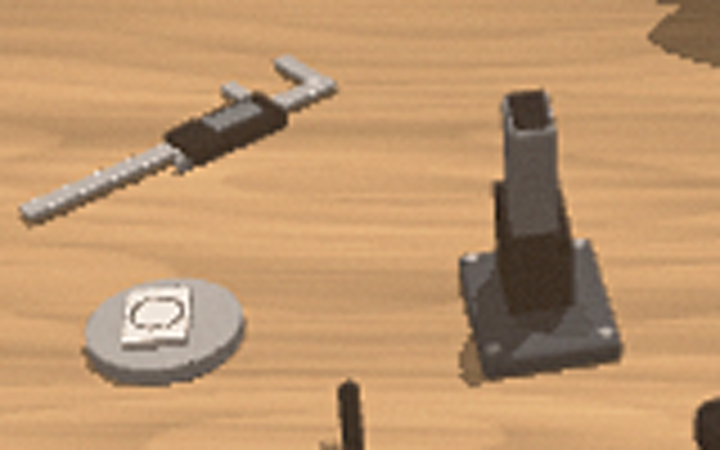

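View pics/top_crop2.png

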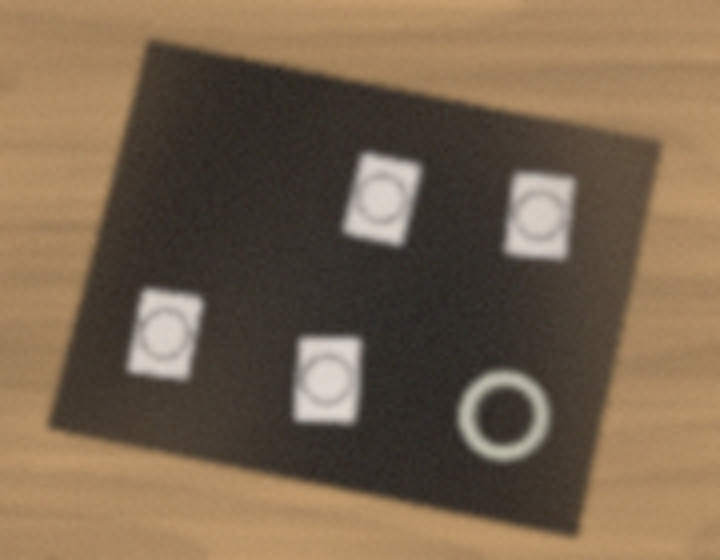

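Candidates:

| Item | Top-view pixel | Verdict |
|---|---|---|
| White plates on the mat | (275,213), (222,254), (181,243), (235,209) | match the description |
| Purple look-alikes | (265,142), (350,176) | leave alone |
| Red look-alike | (254,321) | leave alone |
| Tape ring | (265,263) | bystander |
| White pieces in the dark tray | (40,240) | not needed |

I choose the white plates at (275,213) and (222,254). The crop shows both are white with a black ring. The base plate is at (455,232).

Run:
```python
from h import *
dt=grab("top"); ds=grab("scene")
print(dt["image"][225:240,440:470].min(2)[::2])
for lo in (170,180,190,200):
    print(lo,[r for r in plates(dt,18,lo,(430,210,480,255))],[r for r in plates(ds,18,lo,(170,245,220,275))])
# base disc: grey
print(onz(dt,[(453,232)],12))
```

```text
[[155 157 154 154 150 160 182 201 204 203 201 194 185 183 184 183 182 183
  190 191 186 169 160 156 157 153 152 153 147 134]
 [157 158 156 155 154 153 168 190 197 186 177 179 188 190 190 188 186 181
  165 164 177 179 167 157 157 157 156 153 156 146]
 [157 158 159 155 152 153 166 184 179 168 181 197 205 202 203 203 206 200
  194 176 162 162 162 154 156 157 157 157 155 152]
 [159 158 157 159 157 155 155 166 173 178 193 202 204 204 204 202 205 207
  201 193 172 155 161 159 157 154 156 155 154 152]
 [161 158 158 159 158 154 152 161 170 172 180 197 205 204 202 202 204 205
  201 195 178 170 171 164 155 155 155 157 157 153]
 [159 158 158 158 157 158 152 157 166 166 171 183 196 198 202 198 201 199
  192 180 174 188 185 170 158 156 157 154 157 156]
 [157 160 160 158 158 156 152 155 167 189 190 182 171 167 169 169 171 175
  183 190 196 202 200 186 164 155 154 156 154 151]
 [159 160 163 159 162 160 157 155 169 185 200 202 202 198 192 190 190 201
  201 204 204 199 198 182 164 154 153 155 156 145]]
170 [(array([455.1, 231.1]), 257.0, array([ 527.9, -304.6]), array([50.7, 36. ]), 9.1)] [(array([194.1, 259.3]), 138.0, array([ 530.8, -304.8]), array([50.9, 35.8]), 10.6)]
180 [(array([454.4, 231.3]), 164.5, array([ 527.6, -305. ]), array([48.2, 33.8]), 10.4)] [(array([193.6, 259.3]), 121.0, array([ 530.9, -304.4]), array([49.9, 35.5]), 9.8)]
190 [] [(array([193.6, 259.3]), 115.0, array([ 530.9, -304.6]), array([49.2, 35.2]), 9.8)]
200 [] [(array([193.6, 259.3]), 110.0, array([ 531.1, -304.3]), array([48. , 34.2]), 9.8)]
[[ 527.35615186 -302.77649622   12.        ]]
```

```bash
python3 -m inch '[[[0,0,0],-0.9],[[0,0,0],-0.9],[[0,0,0],-0.8]]' 0.7 20
```

```text
t: 0.55
position: [186.7, 543.8, 205.4]
tcp_rot: [-1.571, 0.0, 1.517]
contact_force: [-0.3, -0.2, 0.9]
width: 77.6
```

```bash
cat >> h.py <<'E'
def go(x,y,z,pos=None,yaw=None,target_yaw_deg=None):
    s=arm.read_state(); p=s["position"] if pos is None else np.array(pos); w=s["tcp_rot"][2] if yaw is None else yaw
    d=np.array([x,y,z])-p
    c,sn=np.cos(w),np.sin(w)
    u=np.array([d[0]*c+d[1]*sn,-d[2],-d[0]*sn+d[1]*c])/40
    print("units x,y,z",np.round(u,3),"len",round(float(np.linalg.norm(u)),2),"yawdeg",round(np.degrees(w),2), "" if target_yaw_deg is None else ("turn",round((np.degrees(w)-target_yaw_deg)/6,3)))
    return u
E
python3 -c "
from h import *
go(569,130.4,100)"
```

```text
units x,y,z [ -9.803   2.634 -10.101] len 14.32 yawdeg 86.9
```

```bash
python3 -m inch '[[[-0.65,0.175,-0.67],0],[[-0.65,0.175,-0.67],0],[[-0.65,0.175,-0.67],0],[[-0.65,0.175,-0.67],0],[[-0.65,0.175,-0.67],0],[[-0.65,0.175,-0.67],0],[[-0.65,0.175,-0.67],0],[[-0.65,0.175,-0.67],0],[[-0.65,0.175,-0.67],0],[[-0.65,0.175,-0.67],0]]'
python3 -m inch '[[[-0.65,0.175,-0.67],0],[[-0.65,0.175,-0.67],0],[[-0.65,0.175,-0.67],0],[[-0.65,0.175,-0.67],0],[[-0.65,0.175,-0.67],0],[[0,0,0],0],[[0,0,0],0]]'
python3 - <<'E'
from h import *
go(569,130.4,30)
for n in("top","scene"):
    d=grab(n); u=proj(d,[arm.read_state()["position"]])[0]; print(n,u)
    x,y=int(u[0]),int(u[1]); c=d["image"][max(0,y-60):y+60,max(0,x-80):x+80]
    cv2.imwrite(f"pics/{n}_b.png",cv2.resize(c[:,:,::-1],None,fx=4,fy=4,interpolation=cv2.INTER_CUBIC))
E
```

```text
t: 1.38
position: [440.1, 267.1, 135.3]
tcp_rot: [-1.571, -0.0, 1.512]
contact_force: [-0.0, 0.9, 0.2]
width: 66.1
t: 1.97
position: [566.1, 129.4, 99.6]
tcp_rot: [-1.57, -0.0, 1.509]
contact_force: [-0.4, 0.1, -1.4]
width: 65.9
units x,y,z [ 0.029  1.741 -0.071] len 1.74 yawdeg 86.45 
top [269.50852493 206.82517251]
scene [365.16370592 242.30278428]
```

View pics/scene_b.png

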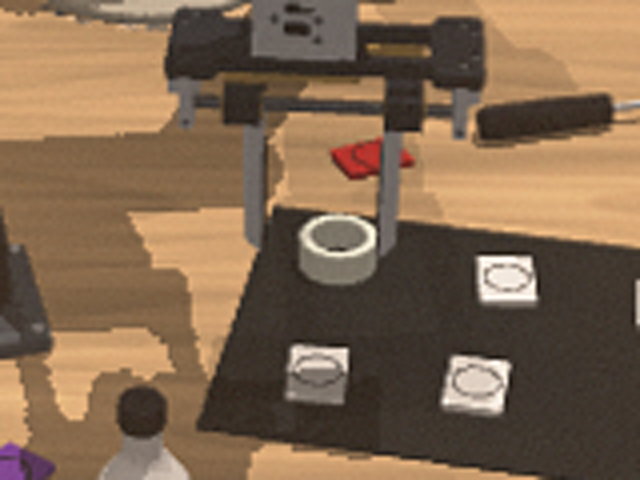

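View pics/top_b.png

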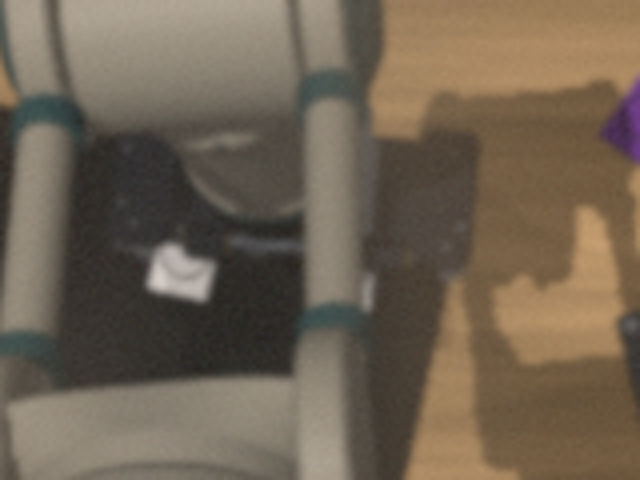

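```bash
python3 -m inch '[[[0.02,0.6,-0.07],0],[[0,0.6,0],0],[[0,0.5,0],0],[[0,0,0],0],[[0,0,0],0]]'
python3 - <<'E'
from h import *
go(569,130.4,5)
for n in("scene",):
    d=grab(n); u=proj(d,[arm.read_state()["position"]])[0]; print(n,u)
    x,y=int(u[0]),int(u[1]); c=d["image"][max(0,y-60):y+60,max(0,x-80):x+80]
    cv2.imwrite(f"pics/{n}_b2.png",cv2.resize(c[:,:,::-1],None,fx=5,fy=5,interpolation=cv2.INTER_CUBIC))
E
```

```text
t: 2.48
position: [566.6, 132.9, 32.3]
tcp_rot: [-1.569, 0.0, 1.514]
contact_force: [-0.1, -0.2, 1.2]
width: 65.8
units x,y,z [-0.058  0.682 -0.064] len 0.69 yawdeg 86.75 
scene [365.04691828 265.59233438]
```

View pics/scene_b2.png

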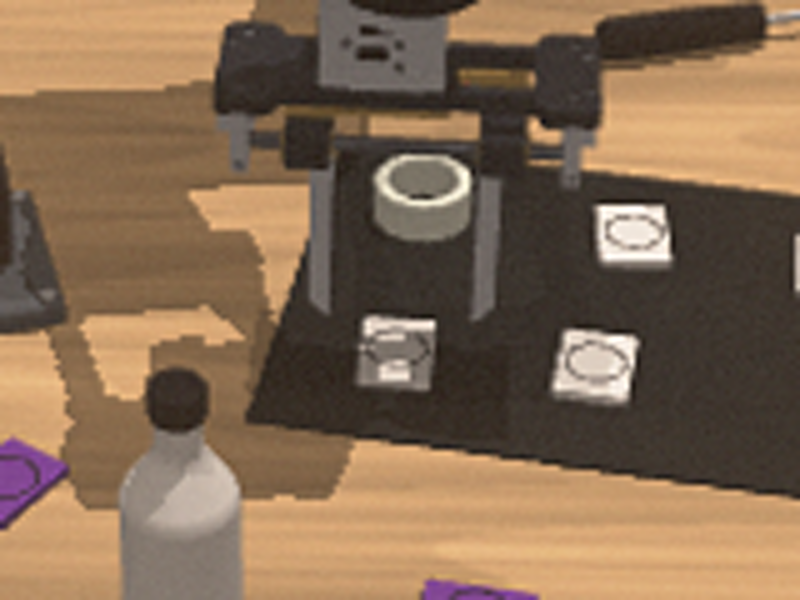

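```bash
python3 -m inch '[[[-0.03,0.35,-0.05],0],[[0,0.25,0],0],[[0,0.09,0],0],[[0,0,0],0],[[0,0,0],0]]'
python3 -m inch '[[[0,0,0],0],[[0,0,0],0],[[0,0,0],0],[[0,0,0],0],[[0,0,0],0]]' 0.3 20
```

```text
t: 2.95
position: [570.2, 130.5, 5.3]
tcp_rot: [-1.571, -0.0, 1.512]
contact_force: [0.4, -0.6, -0.3]
width: 65.5
t: 3.37
position: [570.2, 130.4, 5.1]
tcp_rot: [-1.571, -0.0, 1.512]
contact_force: [-0.5, 0.5, 0.7]
width: 35.7
```

```bash
python3 -m inch '[[[0,-0.3,0],0],[[0,-0.8,0],0],[[0,-1,0],-0.75],[[0,-1,0],-0.75],[[0,-1,0],-0.75],[[0,-0.9,0],0],[[0,0,0],0]]'
python3 - <<'E'
from h import *
print(arm.read_state()["width"])
go(530,-304.6,205,target_yaw_deg=100)
E
```

```text
t: 3.95
position: [574.5, 130.9, 213.3]
tcp_rot: [-1.586, 0.001, 1.748]
contact_force: [0.7, -0.7, 0.9]
width: 35.4
35.417531957529995
units x,y,z [-10.52    0.207   3.015] len 10.95 yawdeg 100.16 ('turn', np.float64(0.026))
```

```bash
python3 -m inch '[[[-0.87,0,0.25],0],[[-0.87,0,0.25],0],[[-0.87,0,0.25],0],[[-0.87,0,0.25],0],[[-0.87,0,0.25],0],[[-0.87,0,0.25],0],[[-0.87,0,0.25],0],[[-0.87,0,0.25],0],[[-0.87,0,0.25],0],[[-0.87,0,0.25],0]]'
python3 -m inch '[[[-0.87,0,0.25],0],[[-0.87,0,0.2],0],[[0,0,0],0],[[0,0,0],0],[[0,0,0],0]]'
python3 - <<'E'
from h import *
print(arm.read_state()["width"])
go(530,-304.6,60,target_yaw_deg=100)
E
```

```text
t: 4.78
position: [532.1, -231.4, 204.3]
tcp_rot: [-1.57, -0.001, 1.748]
contact_force: [1.5, 0.5, -0.5]
width: 35.2
t: 5.2
position: [527.0, -300.9, 204.1]
tcp_rot: [-1.57, -0.002, 1.747]
contact_force: [-0.1, -0.0, -0.2]
width: 35.6
35.63487819184503
units x,y,z [-0.103  3.602 -0.057] len 3.6 yawdeg 100.1 ('turn', np.float64(0.017))
```

```bash
python3 -m inch '[[[-0.1,0.9,-0.06],0],[[0,1,0],0],[[0,1,0],0],[[0,0.7,0],0],[[0,0,0],0],[[0,0,0],0],[[0,0,0],0]]'
python3 - <<'E'
from h import *
go(530,-304.6,24,target_yaw_deg=100)
for n in("scene","top"):
    d=grab(n); u=proj(d,[arm.read_state()["position"]])[0]; print(n,u)
    x,y=int(u[0]),int(u[1]); c=d["image"][max(0,y-50):y+70,max(0,x-80):x+80]
    cv2.imwrite(f"pics/{n}_c.png",cv2.resize(c[:,:,::-1],None,fx=5,fy=5,interpolation=cv2.INTER_CUBIC))
E
```

```text
t: 5.78
position: [532.0, -304.9, 62.7]
tcp_rot: [-1.573, 0.002, 1.749]
contact_force: [-0.8, 1.0, 0.4]
width: 35.5
units x,y,z [0.016 0.968 0.049] len 0.97 yawdeg 100.22 ('turn', np.float64(0.037))
scene [191.17671774 244.93500242]
top [460.32373672 226.44757634]
```

View pics/scene_c.png

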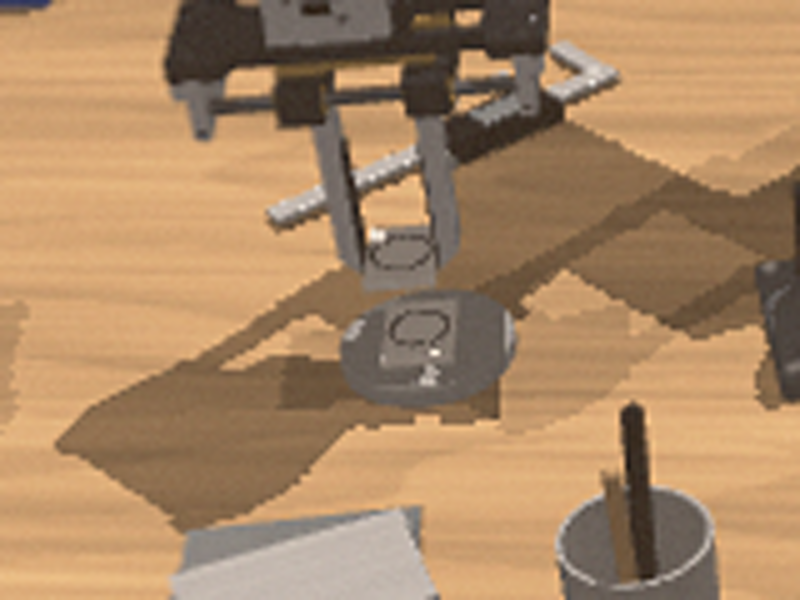

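View pics/top_c.png

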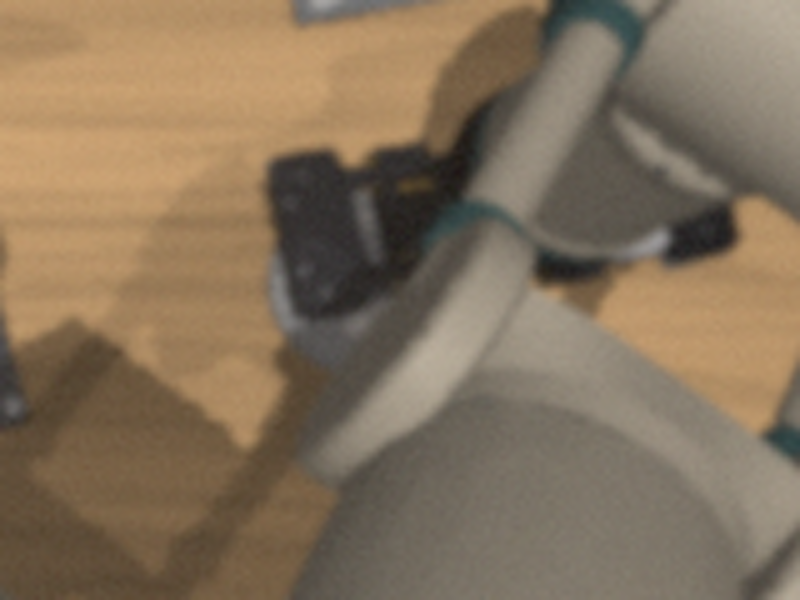

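```bash
python3 -m inch '[[[0,0.6,0],0],[[0,0.3,0],0],[[0,0,0],0],[[0,0,0],0],[[0,0,0],0],[[0,0,0],0]]'
python3 -c "
from h import *
go(530,-304.6,20.5,target_yaw_deg=100)"
```

```text
t: 6.38
position: [531.7, -305.8, 26.6]
tcp_rot: [-1.573, 0.002, 1.748]
contact_force: [-0.4, 0.2, 0.0]
width: 35.4
units x,y,z [0.038 0.153 0.036] len 0.16 yawdeg 100.14 ('turn', np.float64(0.024))
```

```bash
python3 -m inch '[[[0.03,0.08,0.03],0],[[0,0.07,0],0],[[0,0,0],0],[[0,0,0],0]]'
python3 -m inch '[[[0,0,0],0],[[0,0,0],0],[[0,0,0],0],[[0,0,0],0]]' 0.5 
python3 -m inch '[[[0,-0.5,0],0],[[0,-1,0],0],[[0,-1,0],0],[[0,-1,0],0],[[0,-1,0],0],[[0,0,0],0],[[0,0,0],0]]'
```

```text
t: 6.72
position: [529.4, -304.3, 19.6]
tcp_rot: [-1.572, 0.001, 1.748]
contact_force: [-0.4, 0.2, 4.1]
width: 35.4
t: 7.05
position: [528.9, -303.9, 18.4]
tcp_rot: [-1.57, -0.001, 1.748]
contact_force: [-0.5, 0.7, 0.2]
width: 46.9
t: 7.63
position: [530.5, -305.0, 201.7]
tcp_rot: [-1.575, 0.004, 1.748]
contact_force: [-0.6, 0.1, 0.0]
width: 47.1
```

```bash
python3 -m inch '[[[0,0,0],0.85],[[0,0,0],0.82],[[0,0,0],0],[[0,0,0],0]]' 0.65
python3 -c "
from h import *
go(466.3,255.3,205,target_yaw_deg=90)"
```

```text
t: 7.97
position: [528.3, -303.5, 196.9]
tcp_rot: [-1.568, -0.002, 1.575]
contact_force: [0.4, 0.4, -0.0]
width: 61.2
units x,y,z [13.976 -0.202  1.489] len 14.06 yawdeg 90.25 ('turn', np.float64(0.042))
```

```bash
python3 -m inch '[[[0.93,0,0.1],0],[[0.93,0,0.1],0],[[0.93,0,0.1],0],[[0.93,0,0.1],0],[[0.93,0,0.1],0],[[0.93,0,0.1],0],[[0.93,0,0.1],0],[[0.93,0,0.1],0],[[0.93,0,0.1],0],[[0.93,0,0.1],0]]'
python3 -m inch '[[[0.93,0,0.1],0],[[0.93,0.5,0.1],0],[[0.93,0.6,0.1],0],[[0.93,0.6,0.1],0],[[0.93,0.6,0.09],0],[[0,0.8,0],0],[[0,0,0],0],[[0,0,0],0],[[0,0,0],0]]'
python3 - <<'E'
from h import *
go(466.3,255.3,5,target_yaw_deg=90)
d=grab("scene"); print(plates(d,24,180,(170,245,220,275),amin=20)); print(plates(d,9,180,(380,240,430,262),amin=20))
cv2.imwrite("pics/stack1s.png",cv2.resize(d["image"][235:295,155:235,::-1],None,fx=8,fy=8,interpolation=cv2.INTER_CUBIC))
cv2.imwrite("pics/A.png",cv2.resize(d["image"][190:290,340:480,::-1],None,fx=5,fy=5,interpolation=cv2.INTER_CUBIC))
d=grab("top"); print(plates(d,24,180,(430,210,480,255),amin=20),plates(d,24,170,(430,210,480,255),amin=20))
cv2.imwrite("pics/stack1t.png",cv2.resize(d["image"][200:260,415:495,::-1],None,fx=8,fy=8,interpolation=cv2.INTER_CUBIC))
E
```

```text
t: 8.8
position: [487.3, 69.5, 198.1]
tcp_rot: [-1.57, -0.0, 1.575]
contact_force: [0.7, -0.4, -0.3]
width: 61.1
t: 9.55
position: [469.7, 245.7, 80.3]
tcp_rot: [-1.571, 0.0, 1.573]
contact_force: [0.5, 0.0, 0.3]
width: 61.0
units x,y,z [0.241 1.884 0.084] len 1.9 yawdeg 90.14 ('turn', np.float64(0.023))
[(array([193.5, 258.1]), 100.5, array([ 531. , -304.7]), array([48.9, 35.2]), 7.9)]
[]
[(array([456.5, 235.6]), 130.5, array([ 519.6, -308.3]), array([36.1, 33.3]), 0.8), (array([454.5, 224.2]), 52.0, array([ 543.1, -303.1]), array([16. , 34.6]), 9.1)] [(array([455.7, 230.8]), 279.5, array([ 526.8, -305.7]), array([53.1, 37.9]), 9.8)]
```

View pics/stack1s.png

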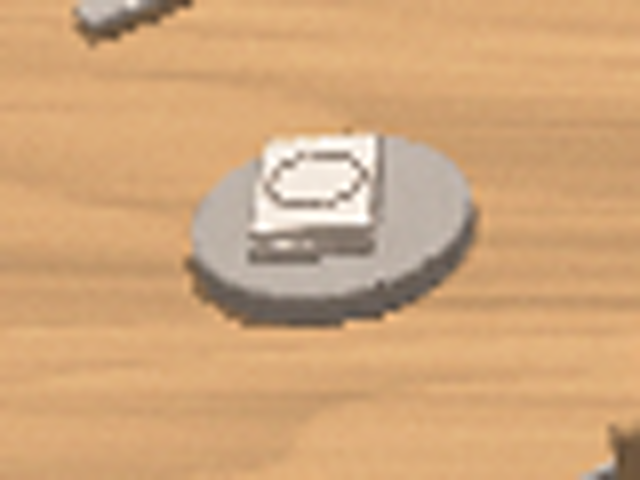

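View pics/stack1t.png

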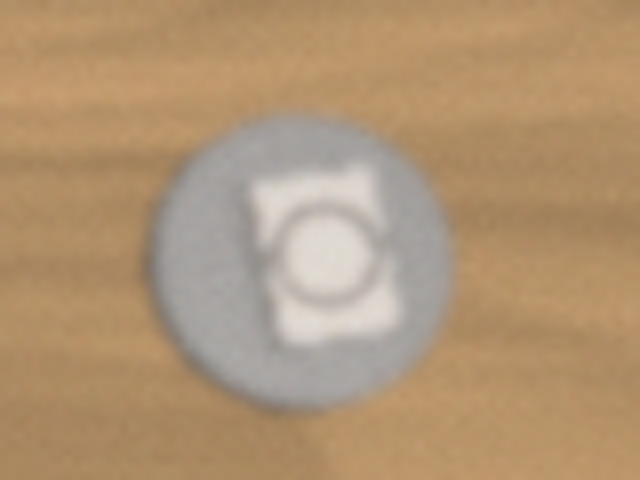

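View pics/A.png

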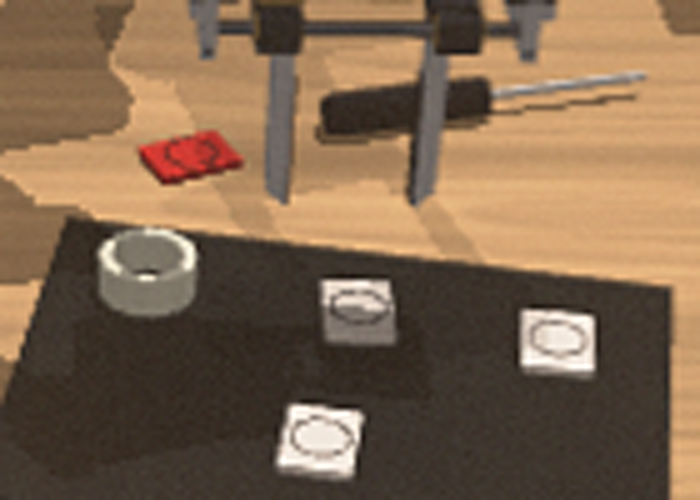

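```bash
python3 -m inch '[[[0.24,0.5,0.08],0],[[0,0.6,0],0],[[0,0.4,0],0],[[0,0,0],0],[[0,0,0],0],[[0,0,0],0]]'
python3 -c "
from h import *
go(466.3,255.3,5,target_yaw_deg=90)"
```

```text
t: 10.15
position: [467.5, 255.8, 21.4]
tcp_rot: [-1.574, -0.001, 1.572]
contact_force: [0.5, 0.3, 0.8]
width: 60.9
units x,y,z [-0.012  0.411  0.03 ] len 0.41 yawdeg 90.07 ('turn', np.float64(0.012))
```

```bash
python3 -m inch '[[[-0.01,0.25,0.03],0],[[0,0.14,0],0],[[0,0,0],0],[[0,0,0],0]]'
python3 -m inch '[[[0,0,0],0],[[0,0,0],0],[[0,0,0],0],[[0,0,0],0]]' 0.3 20
```

```text
t: 10.48
position: [465.2, 255.4, 4.8]
tcp_rot: [-1.572, -0.0, 1.573]
contact_force: [-0.5, -0.4, -0.4]
width: 61.1
t: 10.82
position: [464.9, 255.5, 4.4]
tcp_rot: [-1.571, -0.0, 1.573]
contact_force: [-0.1, 0.1, 0.1]
width: 38.0
```

```bash
python3 -m inch '[[[0,0,0],0],[[0,-0.3,0],0],[[0,-0.8,0],0],[[0,-1,0],-0.85],[[0,-1,0],-0.82],[[0,-1,0],0],[[0,-0.9,0],0],[[0,0,0],0],[[0,0,0],0]]'
python3 - <<'E'
from h import *
go(528.3,-305,205,target_yaw_deg=100)
E
```

```text
t: 11.57
position: [465.9, 255.9, 206.5]
tcp_rot: [-1.576, -0.001, 1.748]
contact_force: [0.8, -0.1, -0.6]
width: 35.9
units x,y,z [-14.077   0.037   0.937] len 14.11 yawdeg 100.15 ('turn', np.float64(0.026))
```

```bash
python3 -m inch '[[[-0.94,0,0.0625],0],[[-0.94,0,0.0625],0],[[-0.94,0,0.0625],0],[[-0.94,0,0.0625],0],[[-0.94,0,0.0625],0],[[-0.94,0,0.0625],0],[[-0.94,0,0.0625],0],[[-0.94,0,0.0625],0],[[-0.94,0,0.0625],0],[[-0.94,0,0.0625],0]]'
python3 -m inch '[[[-0.94,0,0.0625],0],[[-0.94,0,0.0625],0],[[-0.94,0,0.0625],0],[[-0.94,0,0.0625],0],[[-0.9,0,0.0625],0],[[0,0,0],0],[[0,0,0],0],[[0,0,0],0]]'
python3 - <<'E'
from h import *
go(528.3,-305,60,target_yaw_deg=100)
E
```

```text
t: 12.4
position: [504.8, -120.5, 201.9]
tcp_rot: [-1.567, -0.002, 1.748]
contact_force: [0.1, -0.5, -1.3]
width: 36.0
t: 13.07
position: [525.8, -303.8, 201.9]
tcp_rot: [-1.568, -0.004, 1.747]
contact_force: [0.5, -0.3, -0.8]
width: 35.5
units x,y,z [-0.041  3.548 -0.057] len 3.55 yawdeg 100.11 ('turn', np.float64(0.019))
```

```bash
python3 -m inch '[[[-0.03,0.9,-0.06],0],[[0,1,0],0],[[0,1,0],0],[[0,0.8,0],0],[[0,0.5,0],0],[[0,0,0],0],[[0,0,0],0],[[0,0,0],0],[[0,0,0],0]]'
python3 - <<'E'
from h import *
go(528.3,-305,26.3,target_yaw_deg=100)
d=grab("scene")
cv2.imwrite("pics/stack2pre.png",cv2.resize(d["image"][215:295,145:245,::-1],None,fx=7,fy=7,interpolation=cv2.INTER_CUBIC))
E
```

```text
t: 13.82
position: [530.9, -306.0, 38.3]
tcp_rot: [-1.574, 0.003, 1.749]
contact_force: [-0.9, 0.2, -0.3]
width: 35.8
units x,y,z [0.035 0.299 0.059] len 0.31 yawdeg 100.19 ('turn', np.float64(0.031))
```

View pics/stack2pre.png

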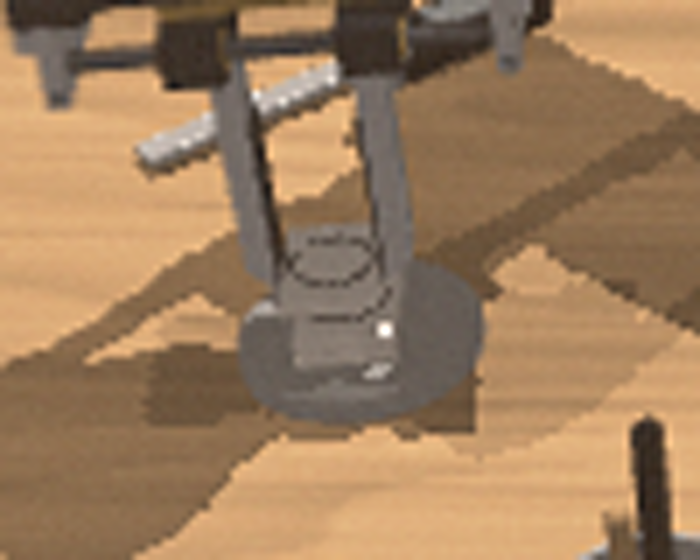

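```bash
python3 -m inch '[[[0.03,0.1,0.05],0],[[0,0.07,0],0],[[0,0,0],0],[[0,0,0],0],[[0,0,0],0],[[0,0,0],0]]'
python3 -c "
from h import *
go(528.3,-305,26,target_yaw_deg=100)"
```

```text
t: 14.37
position: [527.3, -304.9, 29.3]
tcp_rot: [-1.571, 0.0, 1.748]
contact_force: [-0.3, 0.7, -0.2]
width: 35.6
units x,y,z [-0.007  0.083 -0.024] len 0.09 yawdeg 100.14 ('turn', np.float64(0.023))
```

```bash
python3 -m inch '[[[0,0.05,-0.02],0],[[0,0.05,0],0],[[0,0,0],0],[[0,0,0],0],[[0,0,0],0]]'
python3 -m inch '[[[0,0,0],0],[[0,0,0],0],[[0,0,0],0],[[0,0,0],0]]' 0.5 
python3 -m inch '[[[0,-0.5,0],0],[[0,-1,0],0],[[0,-1,0],0],[[0,-1,0],0],[[0,-0.8,0],0],[[0,0,0],0]]'
```

```text
t: 14.78
position: [528.3, -304.8, 25.4]
tcp_rot: [-1.571, 0.0, 1.748]
contact_force: [-0.0, -0.6, 1.8]
width: 35.6
t: 15.12
position: [527.8, -304.5, 25.1]
tcp_rot: [-1.57, -0.0, 1.748]
contact_force: [0.6, 0.2, 0.2]
width: 47.0
t: 15.62
position: [531.5, -307.1, 205.2]
tcp_rot: [-1.581, 0.01, 1.748]
contact_force: [1.1, -0.7, 1.1]
width: 46.8
```

Run:
```python
from h import *
d=grab("top"); d["image"]=cv2.imread("pics/top0.png")[:,:,::-1]
s=grab("scene"); s["image"]=cv2.imread("pics/scene0.png")[:,:,::-1]
cv2.imwrite("pics/gt.png",cv2.resize(d["image"][200:280,330:400,::-1],None,fx=8,fy=7,interpolation=cv2.INTER_CUBIC))
cv2.imwrite("pics/gs.png",cv2.resize(s["image"][200:280,245:315,::-1],None,fx=8,fy=7,interpolation=cv2.INTER_CUBIC))
# screws approx from crop (330+u/4.5,190+v/4.5)
px=[(330+u/4.5,190+v/4.5) for u,v in((76,168),(235,302),(119,333))]
print(onz(d,px,14).round(1))
im=d["image"].astype(int); m=((im.max(2)<110)&(im.max(2)-im.min(2)<30)).astype(np.uint8); m[:, :335]=0;m[:,395:]=0;m[:205]=0;m[275:]=0
cs,_=cv2.findContours(m,cv2.RETR_EXTERNAL,cv2.CHAIN_APPROX_NONE); c=max(cs,key=cv2.contourArea)
h=cv2.convexHull(c).reshape(-1,2); print(h.tolist())
```

```text
[[ 534.8  -47.5   14. ]
 [ 463.8 -132.6   14. ]
 [ 446.3  -71.    14. ]]
[[368, 215], [373, 218], [374, 219], [375, 221], [377, 228], [383, 251], [384, 258], [384, 259], [383, 260], [368, 264], [356, 267], [354, 266], [353, 263], [348, 245], [344, 229], [344, 228], [348, 224], [360, 217], [363, 216], [367, 215]]
```

View pics/gt.png

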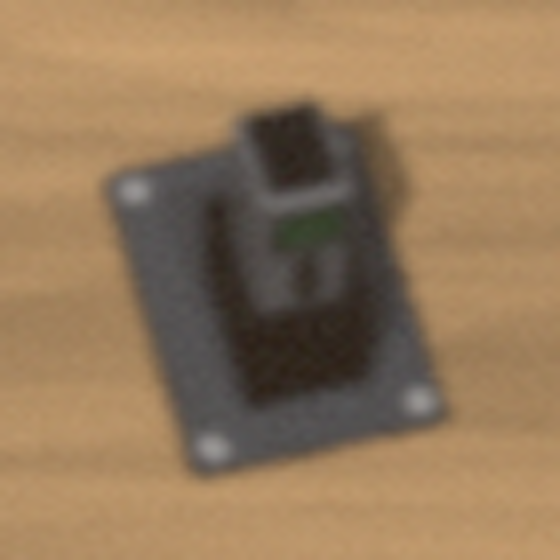

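View pics/gs.png

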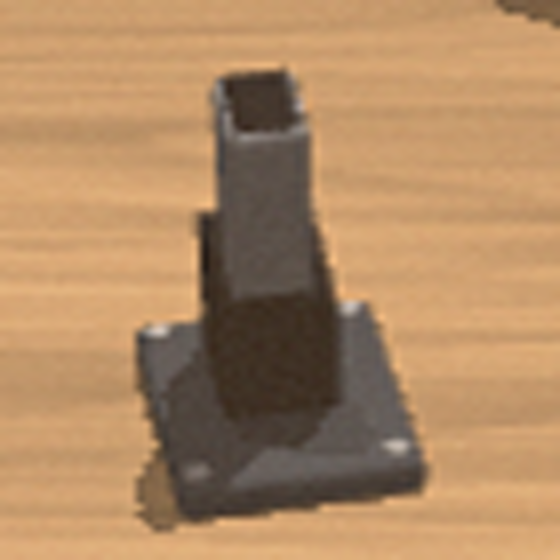

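Run:
```python
from h import *
d=grab("top"); s=grab("scene")
T,e=tri(d,[(366.6,222.1)],s,[(277.6,214.8)]); print("top end",T,e)
yaw=np.radians(15.2); ax=np.array([np.sin(np.radians(15))*np.cos(yaw),np.sin(np.radians(15))*np.sin(yaw),np.cos(np.radians(15))])
print("ax",ax,"grip",T-40*ax,"case bottom",T-95*ax,"tip",T-139*ax)
o,D=ray(d,[(366.6,222.1)]); print("cam top",o)
o,D=ray(s,[(366.6,222.1)]); print("cam scene",o)
# expected: rim centre from corner positions
P=[T-139*ax,T-95*ax,T-40*ax,T]; print(proj(d,P).round(1).tolist(),proj(s,P).round(1).tolist())
print(arm.read_state()["position"])
cv2.imwrite("pics/now.png",s["image"][:,:,::-1]); cv2.imwrite("pics/stack2.png",cv2.resize(s["image"][225:295,145:245,::-1],None,fx=7,fy=7,interpolation=cv2.INTER_CUBIC))
print(plates(s,30,180,(170,240,220,275),amin=20))
```

```text
top end [524.16516343 -82.30589599 150.10389701] 2.6491992611107853
ax [0.24976465 0.06785955 0.96592583] grip [514.17457752 -85.02027811 111.46686396] case bottom [500.4375219  -88.75255351  58.34094351] tip [489.44787741 -91.73837384  15.84020715]
cam top [ 354.40510003   -2.5609886  1111.96871658]
cam scene [1640.07568685   95.79515002  831.23649409]
[[365.2, 246.1], [365.4, 239.2], [365.7, 229.7], [366.0, 222.2]] [[278.4, 251.7], [278.0, 240.6], [277.5, 226.0], [277.1, 214.8]]
[ 527.07816337 -303.91869073  195.6903104 ]
[]
```

View pics/stack2.png

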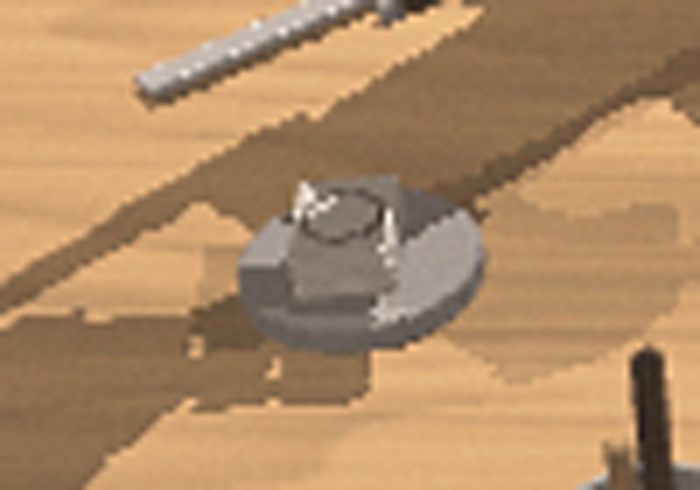

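```bash
python3 -m inch '[[[0,0,0],-0.85],[[0,0,0],0],[[0,0,0],0]]' 0.65
python3 -c "
from h import *
go(513,-84.9,205,target_yaw_deg=105.2)"
```

```text
t: 16.07
position: [527.2, -304.0, 195.2]
tcp_rot: [-1.568, -0.003, 1.835]
contact_force: [-0.3, 0.6, -0.2]
width: 60.2
units x,y,z [ 5.381 -0.245 -1.088] len 5.5 yawdeg 105.13 ('turn', np.float64(-0.011))
```

```bash
python3 -m inch '[[[0.77,-0.03,-0.155],0],[[0.77,-0.03,-0.155],0],[[0.77,-0.03,-0.155],0],[[0.77,-0.03,-0.155],0],[[0.77,-0.03,-0.155],0],[[0.77,-0.03,-0.155],0],[[0.76,-0.03,-0.155],0],[[0,0,0],0],[[0,0,0],0],[[0,0,0],0]]'
python3 - <<'E'
from h import *
go(513,-84.9,95,target_yaw_deg=105.2)
d=grab("top"); 
for lo in(165,175): print(plates(d,30,lo,(430,210,480,255),amin=20))
cv2.imwrite("pics/stack3t.png",cv2.resize(d["image"][200:260,415:495,::-1],None,fx=8,fy=8,interpolation=cv2.INTER_CUBIC))
s=grab("scene"); print(plates(s,30,180,(170,240,220,275),amin=20))
cv2.imwrite("pics/g1.png",cv2.resize(s["image"][150:280,150:350,::-1],None,fx=4,fy=4,interpolation=cv2.INTER_CUBIC))
E
```

```text
t: 16.9
position: [513.2, -85.9, 205.2]
tcp_rot: [-1.57, 0.0, 1.837]
contact_force: [-0.2, -0.1, 0.1]
width: 61.0
units x,y,z [ 2.600e-02  2.754e+00 -1.000e-03] len 2.75 yawdeg 105.23 ('turn', np.float64(0.004))
[(array([456.2, 230.5]), 329.0, array([ 527.7, -306.2]), array([57.3, 39.3]), 9.1)]
[(array([456.4, 230.9]), 266.5, array([ 527.9, -305.6]), array([52.6, 37.2]), 9.1)]
[(array([193.5, 255.6]), 127.0, array([ 532. , -304.9]), array([49. , 35.6]), 9.8)]
```

View pics/g1.png

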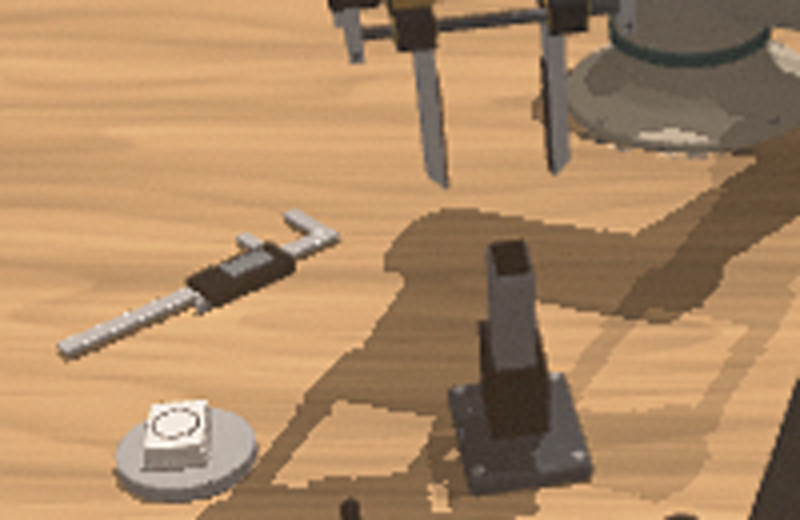

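View pics/stack3t.png

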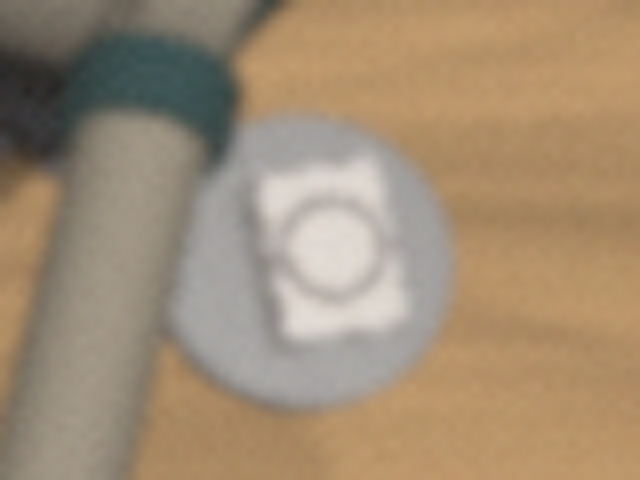

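```bash
python3 -m inch '[[[0.02,0.6,0],0],[[0,0.8,0],0],[[0,0.7,0],0],[[0,0.4,0],0],[[0,0.2,0],0],[[0,0,0],0],[[0,0,0],0],[[0,0,0],0]]'
python3 - <<'E'
from h import *
go(513,-84.9,95,target_yaw_deg=105.2)
s=grab("scene"); print(proj(s,[arm.read_state()["position"]]))
cv2.imwrite("pics/g2.png",cv2.resize(s["image"][170:270,220:340,::-1],None,fx=6,fy=6,interpolation=cv2.INTER_CUBIC))
E
```

```text
t: 17.67
position: [514.3, -85.6, 98.8]
tcp_rot: [-1.573, 0.001, 1.836]
contact_force: [0.2, 0.3, 0.1]
width: 60.8
units x,y,z [0.025 0.096 0.027] len 0.1 yawdeg 105.2 ('turn', np.float64(0.0))
[[277.57566117 230.23477726]]
```

View pics/g2.png

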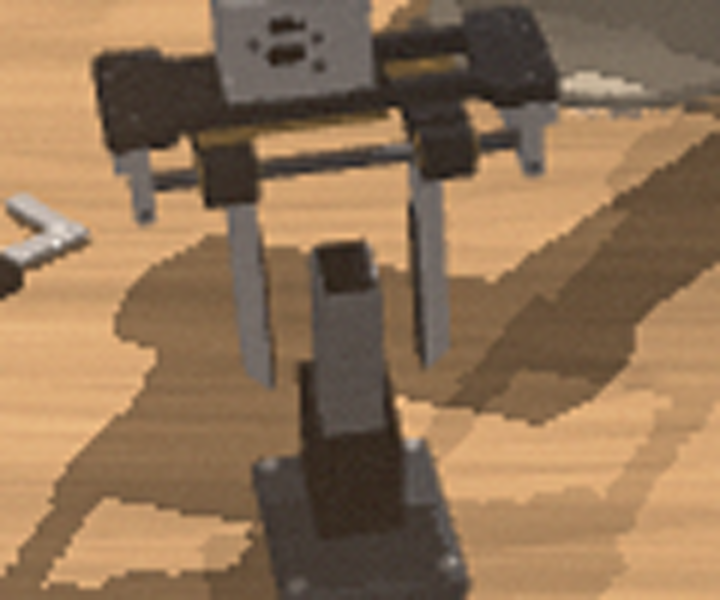

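```bash
python3 -m inch '[[[0,0,0],0],[[0,0,0],0],[[0,0,0],0],[[0,0,0],0],[[0,0,0],0],[[0,0,0],0]]' 0.2 12
python3 - <<'E'
from h import *
s=grab("scene"); st=arm.read_state(); print(st["position"],st["wrist_torque"],st["contact_force"])
cv2.imwrite("pics/g3.png",cv2.resize(s["image"][170:270,220:340,::-1],None,fx=6,fy=6,interpolation=cv2.INTER_CUBIC))
E
```

```text
t: 18.22
position: [513.1, -84.8, 97.8]
tcp_rot: [-1.571, -0.0, 1.837]
contact_force: [-0.2, -0.3, 0.6]
width: 26.0
[513.14896273 -84.77782611  97.81348295] [ 0.08285438  0.02639029 -0.0222991 ] [ 0.17053296 -0.11148209  0.54519248]
```

View pics/g3.png

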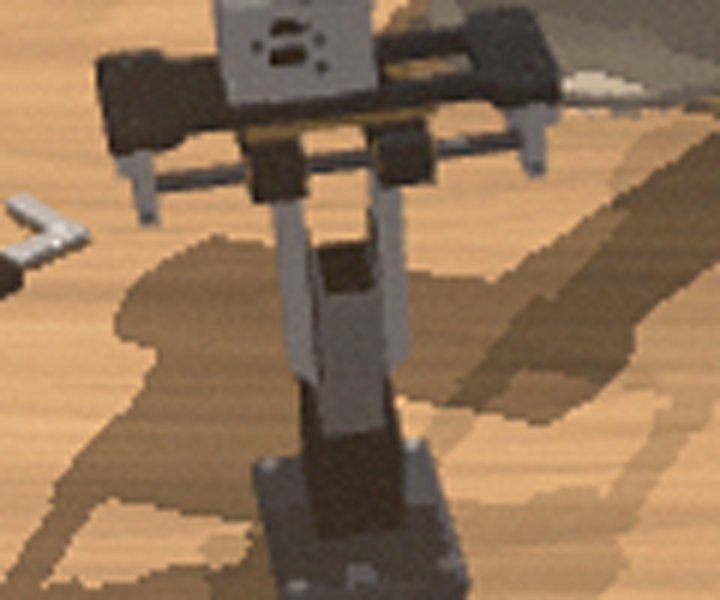

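```bash
python3 -m inch '[[[0,-0.12,-0.032],0],[[0,-0.24,-0.065],0],[[0,0,0],0]]'
python3 -m inch '[[[0,-0.24,-0.065],0],[[0,-0.24,-0.065],0],[[0,-0.12,-0.032],0],[[0,0,0],0],[[0,0,0],0],[[0,0,0],0]]'
python3 - <<'E'
from h import *
s=grab("scene"); st=arm.read_state(); print(st["position"],st["wrist_torque"],st["contact_force"])
cv2.imwrite("pics/g4.png",cv2.resize(s["image"][150:270,220:340,::-1],None,fx=5,fy=5,interpolation=cv2.INTER_CUBIC))
E
```

```text
t: 18.52
position: [518.7, -84.1, 113.9]
tcp_rot: [-1.574, 0.002, 1.837]
contact_force: [0.5, 0.4, -1.8]
width: 25.7
t: 19.02
position: [522.8, -82.0, 135.9]
tcp_rot: [-1.57, -0.0, 1.837]
contact_force: [-0.1, -0.3, -1.9]
width: 26.2
[522.61308613 -81.97760343 135.7495444 ] [0.01203353 0.00876958 0.01103436] [-1.31807505  0.14656958 -1.95822182]
```

View pics/g4.png

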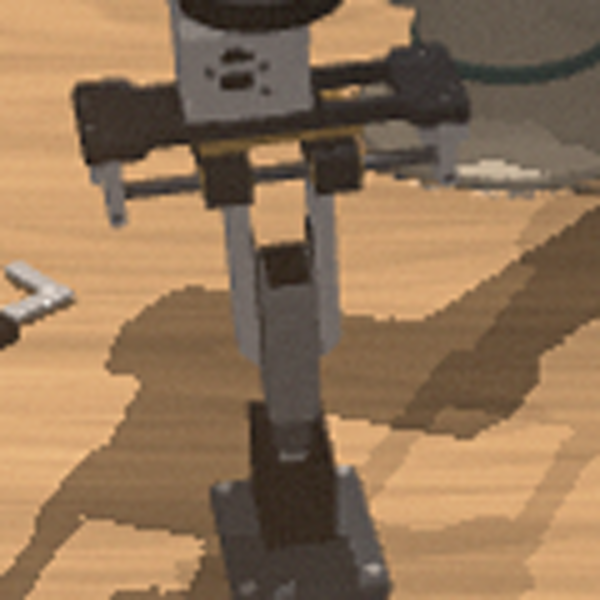

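```bash
python3 -m inch '[[[0,0,0.1],0],[[0,0,0.1],0],[[0,0,0.1],0],[[0,0,0.1],0],[[0,0,0],0]]' - 8
python3 -m inch '[[[0,0,0.08],0],[[0,0,0.08],0],[[0,0,0.04],0],[[0,0,0],0],[[0,0,0],0]]' - 8
python3 - <<'E'
from h import *
s=grab("scene"); st=arm.read_state(); print(st["position"],st["wrist_torque"],st["contact_force"])
cv2.imwrite("pics/g5.png",cv2.resize(s["image"][150:270,220:340,::-1],None,fx=5,fy=5,interpolation=cv2.INTER_CUBIC))
E
```

```text
t: 19.48
position: [507.1, -86.6, 136.3]
tcp_rot: [-1.571, 0.0, 1.837]
contact_force: [0.9, 0.7, -1.0]
width: 26.5
t: 19.9
position: [499.7, -88.5, 136.1]
tcp_rot: [-1.57, 0.0, 1.837]
contact_force: [1.5, -0.1, -0.9]
width: 26.1
[499.70871906 -88.52215149 136.0542932 ] [ 0.07105835 -0.32856662  0.00059641] [ 1.15426411  0.80897229 -0.53435479]
```

View pics/g5.png

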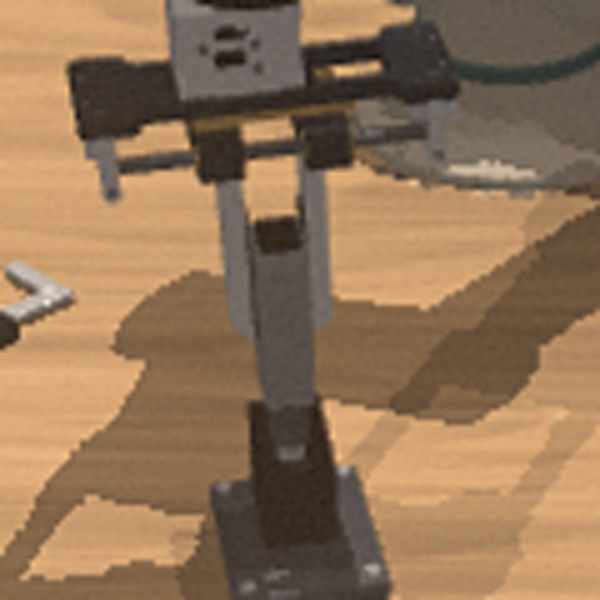

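```bash
python3 -m inch '[[[0,0,0.06],0],[[0,0,0.06],0],[[0,0,0],0],[[0,0,0],0]]'
python3 -m inch '[[[0,0,-0.08],0],[[0,0,0],0],[[0,-0.3,0],0],[[0,-0.6,0],0],[[0,-0.6,0],0],[[0,-0.3,0],0],[[0,0,0],0],[[0,0,0],0]]' - 12
python3 - <<'E'
from h import *
s=grab("scene"); st=arm.read_state(); print(st["position"],st["wrist_torque"],st["contact_force"])
cv2.imwrite("pics/g6.png",cv2.resize(s["image"][120:270,220:340,::-1],None,fx=4,fy=4,interpolation=cv2.INTER_CUBIC))
E
```

```text
t: 20.28
position: [495.1, -89.7, 136.1]
tcp_rot: [-1.571, -0.0, 1.837]
contact_force: [1.5, -0.3, -1.2]
width: 25.8
t: 20.95
position: [498.1, -88.8, 208.0]
tcp_rot: [-1.57, -0.0, 1.837]
contact_force: [-0.2, -0.1, -1.7]
width: 25.6
[497.47869935 -88.59288355 207.1113801 ] [0.01933866 0.08283404 0.02016171] [-0.32877329 -0.50244502 -2.01402132]
```

View pics/g6.png

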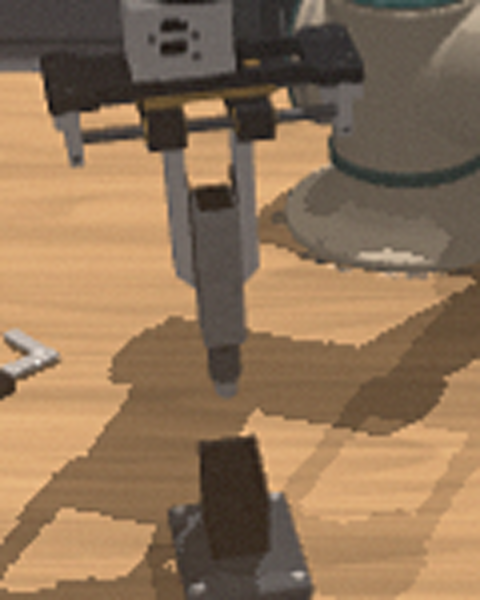

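```bash
python3 -m inch '[[[0,0,0],1],[[0,0,0],1],[[0,0,0],1],[[0,0,0],1],[[0,0,0],1],[[0,0,0],1],[[0,0,0],1],[[0,0,0],1],[[0,0,0],1],[[0,0,0],1]]'
python3 -m inch '[[[0,0,0],1],[[0,0,0],1],[[0,0,0],1],[[0,0,0],1],[[0,0,0],1],[[0,0,0],1],[[0,0,0],0],[[0,0,0],0],[[0,0,0],0]]'
python3 - <<'E'
from h import *
s=grab("scene"); st=arm.read_state(); print(st["position"],st["tcp_rot"])
p=st["position"]; print(proj(s,[p,p+[0,0,18.8],p+[0,0,18.8-99],p+[0,0,58.8]]))
cv2.imwrite("pics/g7.png",cv2.resize(s["image"][130:250,230:330,::-1],None,fx=6,fy=5,interpolation=cv2.INTER_CUBIC))
E
```

```text
t: 21.83
position: [497.0, -88.4, 206.1]
tcp_rot: [-1.567, 0.002, 0.785]
contact_force: [-1.3, 0.2, -1.9]
width: 25.9
t: 22.58
position: [497.8, -88.7, 207.2]
tcp_rot: [-1.57, 0.002, 0.164]
contact_force: [0.2, 0.3, -1.9]
width: 25.5
[497.96060703 -88.69963692 207.38627747] [-1.57004487e+00  1.32397191e-03  1.63189380e-01]
[[274.17366507 188.72601286]
 [273.64332088 181.78271937]
 [276.34926587 217.14478546]
 [272.48789976 166.63441956]]
```

View pics/g7.png

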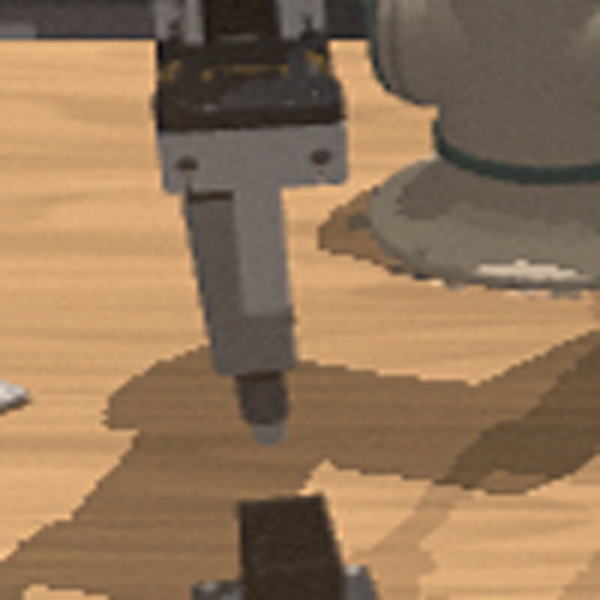

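```bash
cat >> h.py <<'E'
def edges(im,r0,r1,c0,c1,side):
    g=im.astype(float).mean(2) if im.ndim==3 else im
    # use blue-yellow: bench is saturated (r-b big), gauge grey
    f=im[:,:,0].astype(float)-im[:,:,2].astype(float)
    f=cv2.GaussianBlur(f,(3,1),0)
    rows=[];cols=[]
    for r in range(r0,r1):
        row=f[r,c0:c1]; m=(row[:-1]-25)*(row[1:]-25)<0
        idx=np.where(m)[0]
        if len(idx)==0: continue
        i=idx[0] if side=="L" else idx[-1]
        cols.append(c0+i+(25-row[i])/(row[i+1]-row[i])); rows.append(r)
    return np.array(rows),np.array(cols)
E
python3 - <<'E'
from h import *
s=grab("scene"); im=s["image"]
for side in "LR":
    r,c=edges(im,166,220,245,300,side)
    print(side,list(zip(r.tolist(),c.round(1).tolist())))
cv2.imwrite("pics/g8.png",cv2.resize(im[155:225,240:300,::-1],None,fx=8,fy=8,interpolation=cv2.INTER_NEAREST))
E
```

```text
L [(166, 257.3), (167, 257.5), (168, 260.3), (169, 261.1), (170, 260.9), (171, 260.9), (172, 260.9), (173, 261.0), (174, 261.3), (175, 261.3), (176, 261.7), (177, 261.8), (178, 261.9), (179, 262.0), (180, 262.4), (181, 262.3), (182, 262.6), (183, 262.9), (184, 262.9), (185, 263.1), (186, 263.4), (187, 263.3), (188, 263.6), (189, 263.9), (190, 263.9), (191, 264.0), (192, 264.3), (193, 264.4), (194, 264.6), (195, 264.9), (196, 264.9), (197, 277.5), (198, 265.3), (199, 265.0), (200, 265.2), (201, 265.6), (202, 265.6), (203, 265.8), (204, 266.3), (205, 269.7), (206, 269.9), (207, 269.6), (208, 269.7), (209, 269.8), (210, 270.1), (211, 270.0), (212, 270.3), (213, 270.6), (214, 271.5), (215, 272.0), (216, 272.3), (217, 272.5), (218, 273.3)]
R [(166, 298.5), (167, 276.0), (168, 298.3), (169, 296.2), (170, 295.7), (171, 275.5), (172, 295.9), (173, 297.7), (174, 275.9), (175, 276.0), (176, 275.8), (177, 276.1), (178, 276.1), (179, 276.1), (180, 276.3), (181, 276.4), (182, 276.3), (183, 276.3), (184, 276.4), (185, 299.0), (186, 276.4), (187, 276.7), (188, 276.8), (189, 276.7), (190, 277.1), (191, 277.3), (192, 277.3), (193, 277.4), (194, 277.4), (195, 277.2), (196, 277.4), (197, 277.5), (198, 277.7), (199, 277.6), (200, 277.7), (201, 278.0), (202, 278.3), (203, 277.4), (204, 275.5), (205, 276.0), (206, 276.1), (207, 276.3), (208, 276.4), (209, 276.4), (210, 276.7), (211, 277.1), (212, 276.9), (213, 276.5), (214, 276.1), (215, 276.2), (216, 276.7), (217, 276.5), (218, 275.3)]
```

View pics/g8.png

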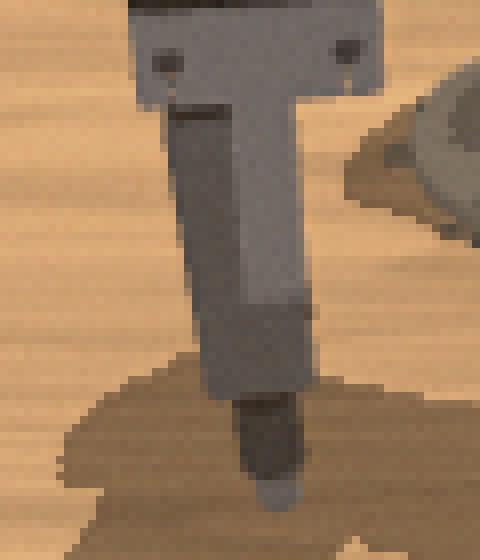

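Run:
```python
from h import *
s=grab("scene"); d=grab("top")
cv2.imwrite("pics/cup_s.png",cv2.resize(s["image"][222:282,250:310,::-1],None,fx=9,fy=9,interpolation=cv2.INTER_CUBIC))
cv2.imwrite("pics/cup_t.png",cv2.resize(d["image"][200:280,330:400,::-1],None,fx=7,fy=7,interpolation=cv2.INTER_CUBIC))
p=arm.read_state()["position"]; w=arm.read_state()["tcp_rot"][2]
zt=np.array([-np.sin(w),np.cos(w),0]); xt=np.array([np.cos(w),np.sin(w),0])
for off in(-26,-9,8):
  q=[p+zt*off+xt*dx+[0,0,h] for dx in(-13,13) for h in(30,-30)]
  u=proj(s,q); print(off,u.round(1).tolist(),[(u[i+1]-u[i])[0]/(u[i+1]-u[i])[1] for i in(0,2)])
```

```text
-26 [[262.2, 175.7], [264.1, 197.6], [262.4, 180.7], [264.4, 202.9]] [np.float64(0.0889504879178188), np.float64(0.08927302232521551)]
-9 [[269.3, 175.2], [271.1, 197.1], [269.6, 180.2], [271.4, 202.4]] [np.float64(0.08078298099648959), np.float64(0.0809113116836387)]
8 [[276.4, 174.7], [278.0, 196.6], [276.9, 179.7], [278.5, 201.9]] [np.float64(0.07263909176582753), np.float64(0.07257436678792455)]
```

View pics/cup_s.png

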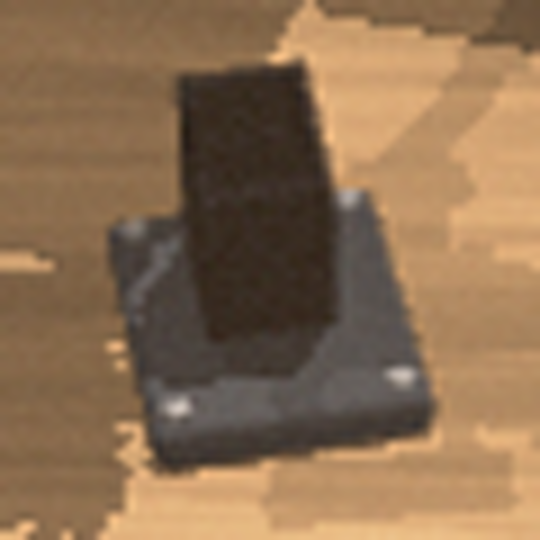

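View pics/cup_t.png

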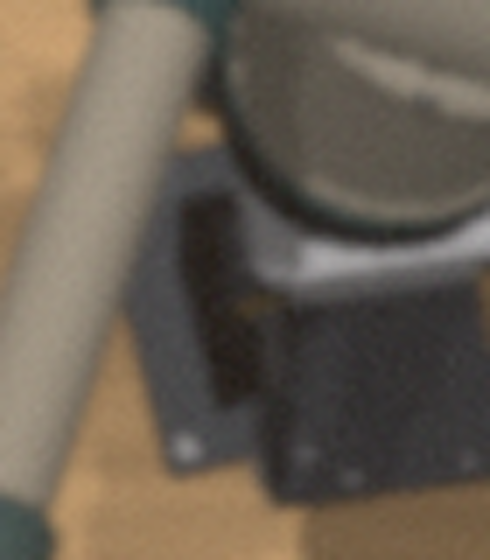

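Run:
```python
from h import *
s=grab("scene"); im=s["image"]
r,c=edges(im,170,204,245,300,"L"); k=abs(c-np.median(c))<5; print("L",np.polyfit(r[k],c[k],1)); 
r,c=edges(im,190,203,268,282,"R"); print("R",np.polyfit(r,c,1))
r,c=edges(im,205,214,262,274,"L"); print("nL",np.polyfit(r,c,1))
r,c=edges(im,205,213,272,282,"R"); print("nR",np.polyfit(r,c,1))
print(onz(s,[(270,230.3),(283.9,228.9)],86).round(1),onz(s,[(271.1,243.7)],73.5).round(1))
go(0,0,0)
```

```text
L [1.5562829e-01 2.3426402e+02]
R [7.35265759e-02 2.62964731e+02]
nL [1.37290768e-01 2.41189694e+02]
nR [  0.3596788  200.97612437]
[[ 495.  -108.    86. ]
 [ 487.7  -73.3   86. ]] [[ 536.8 -100.7   73.5]]
units x,y,z [-11.937   5.201   4.202] len 13.68 yawdeg 9.28
```

```bash
python3 -m inch '[[[0,0,0],-0.98],[[0,0,0],0],[[0,0,0],0]]'
python3 -c "
from h import *
go(521,-117.6,134,target_yaw_deg=15.2)"
```

```text
t: 23.08
position: [498.4, -88.9, 208.1]
tcp_rot: [-1.571, -0.0, 0.262]
contact_force: [0.5, -0.3, -0.9]
width: 26.1
units x,y,z [ 0.359  1.854 -0.841] len 2.07 yawdeg 15.01 ('turn', np.float64(-0.031))
```

```bash
python3 -m inch '[[[0.18,0,-0.42],0],[[0.18,0,-0.42],0],[[0,0.4,0],0],[[0,0.5,0],0],[[0,0.5,0],0],[[0,0.4,0],0],[[0,0,0],0],[[0,0,0],0],[[0,0,0],0]]' - 8
python3 - <<'E'
from h import *
go(521,-117.6,134,target_yaw_deg=15.2)
p=arm.read_state()["position"]; print("n",p@[-.262,.965,0])
s=grab("scene"); cv2.imwrite("pics/g9.png",cv2.resize(s["image"][160:280,220:320,::-1],None,fx=5,fy=5,interpolation=cv2.INTER_CUBIC))
E
```

```text
t: 23.83
position: [521.9, -117.8, 137.1]
tcp_rot: [-1.572, -0.001, 0.263]
contact_force: [-0.0, -0.1, -0.8]
width: 26.1
units x,y,z [-0.02   0.077  0.01 ] len 0.08 yawdeg 15.08 ('turn', np.float64(-0.019))
n -250.38225771790715
```

View pics/g9.png

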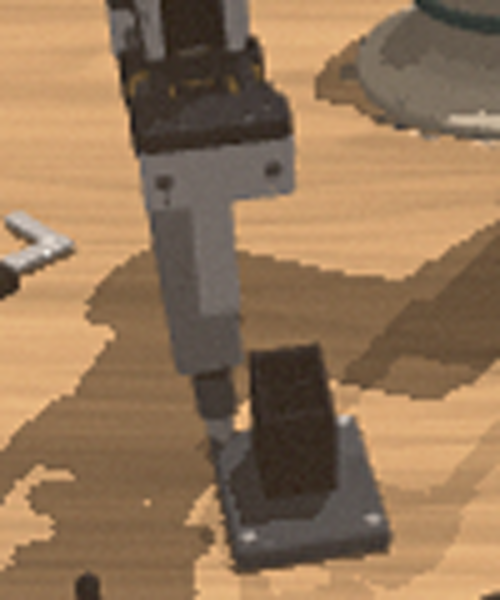

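```bash
python3 -m inch '[[[0,0.04,0.08],0],[[0,0,0.08],0],[[0,0,0.06],0],[[0,0,0],0],[[0,0,0],0],[[0,0,0],0]]'
python3 -m inch '[[[0,0,0.05],0],[[0,0,0.05],0],[[0,0,0],0],[[0,0,0],0],[[0,0,0],0]]'
python3 - <<'E'
from h import *
p=arm.read_state()["position"]; print("n",p@[-.262,.965,0], arm.read_state()["wrist_torque"])
s=grab("scene"); cv2.imwrite("pics/g10.png",cv2.resize(s["image"][160:280,220:320,::-1],None,fx=5,fy=5,interpolation=cv2.INTER_CUBIC))
E
```

```text
t: 24.38
position: [518.9, -109.0, 134.7]
tcp_rot: [-1.571, -0.0, 0.264]
contact_force: [0.4, 0.3, -1.9]
width: 25.9
t: 24.8
position: [518.1, -105.7, 134.7]
tcp_rot: [-1.572, -0.0, 0.264]
contact_force: [1.2, -3.0, -0.2]
width: 26.2
n -237.72561827614035 [-0.64981589 -0.10902278  0.00721681]
```

View pics/g10.png

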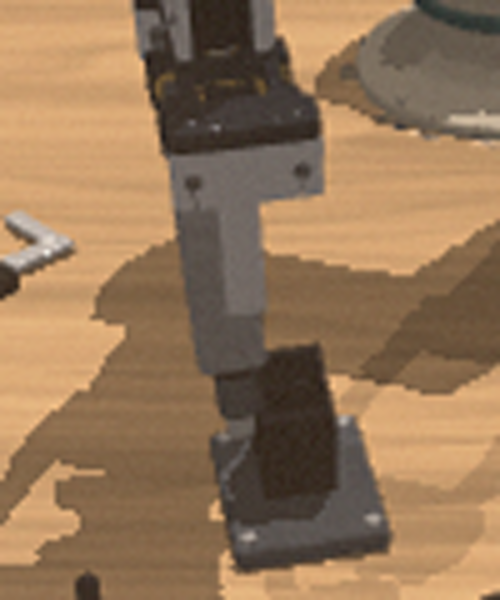

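```bash
cat >> h.py <<'E'
def tilt(s,offs=-26):
    st=arm.read_state(); p=st["position"]; w=st["tcp_rot"][2]
    zt=np.array([-np.sin(w),np.cos(w),0])
    u=proj(s,[p+zt*offs+[0,0,45],p+zt*offs+[0,0,-30]])
    r0,r1=int(u[0,1])+3,int(u[1,1])-2
    cm=u[:,0].mean()
    r,c=edges(s["image"],r0,r1,int(cm-12),int(cm+8),"L")
    k=abs(c-np.median(c))<4; 
    for _ in range(3):
        f=np.polyfit(r[k],c[k],1); res=abs(c-np.polyval(f,r)); k=res<0.6
    v=(u[1]-u[0])[0]/(u[1]-u[0])[1]
    print("rows",r0,r1,"n",k.sum(),"slope",f[0].round(4),"vert",v.round(4),"tilt deg",np.degrees(np.arctan(f[0])-np.arctan(v)).round(2),"edge off px",(np.polyval(f,u[:,1].mean())-cm).round(2))
E
python3 -c "
from h import *
s=grab('scene');tilt(s)"
```

```text
rows 207 228 n 21 slope 0.1521 vert 0.0994 tilt deg 2.97 edge off px -0.28
```

Run:
```python
from h import *
s=grab("scene")
r,c=edges(s["image"],196,245,250,285,"L"); print(list(zip(r.tolist(),c.round(1).tolist())))
r,c=edges(s["image"],196,245,250,285,"R"); print(list(zip(r.tolist(),c.round(1).tolist())))
cv2.imwrite("pics/g11.png",cv2.resize(s["image"][185:255,240:300,::-1],None,fx=8,fy=8,interpolation=cv2.INTER_NEAREST))
```

```text
[(196, 254.6), (197, 254.7), (198, 254.9), (199, 254.9), (200, 254.8), (201, 255.1), (202, 255.3), (203, 255.3), (204, 255.6), (205, 255.9), (206, 255.9), (207, 255.7), (208, 255.8), (209, 255.9), (210, 256.0), (211, 256.3), (212, 256.7), (213, 256.6), (214, 256.8), (215, 256.8), (216, 257.0), (217, 257.2), (218, 257.1), (219, 257.4), (220, 257.4), (221, 257.8), (222, 257.9), (223, 257.9), (224, 258.3), (225, 258.7), (226, 258.6), (227, 258.7), (228, 258.9), (229, 258.9), (230, 258.9), (231, 259.6), (232, 259.6), (233, 259.8), (234, 260.5), (235, 263.2), (236, 263.1), (237, 263.3), (238, 263.4), (239, 263.5), (240, 263.6), (241, 263.8), (242, 263.9), (243, 264.7), (244, 265.6)]
[(196, 283.4), (197, 283.4), (198, 283.3), (199, 277.1), (200, 271.0), (201, 270.3), (202, 270.4), (203, 270.5), (204, 270.5), (205, 270.7), (206, 270.8), (207, 270.7), (208, 270.7), (209, 271.0), (210, 271.4), (211, 271.8), (212, 271.8), (213, 271.8), (214, 271.7), (215, 271.9), (216, 272.0), (217, 272.3), (218, 272.2), (219, 272.2), (220, 272.2), (221, 272.4), (222, 271.7), (223, 271.6), (224, 271.4), (225, 271.4), (226, 271.4), (227, 271.5), (228, 271.6), (229, 271.9), (230, 258.9), (231, 282.8), (232, 283.2), (233, 283.4), (234, 283.4), (235, 283.2), (236, 284.0), (237, 283.8), (238, 263.4), (239, 263.5), (240, 263.6), (241, 263.8), (242, 263.9), (243, 264.7), (244, 265.6)]
```

View pics/g11.png

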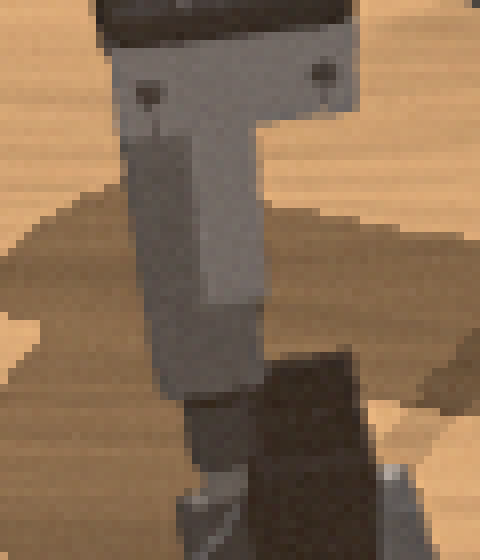

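```bash
python3 -m inch '[[[0,0,0.05],0],[[0,0,0.05],0],[[0,0,0],0],[[0,0,0],0],[[0,0,0],0]]'
python3 - <<'E'
from h import *
s=grab("scene"); tilt(s); tilt(s,-25)
p=arm.read_state()["position"]; print("n",p@[-.262,.965,0], arm.read_state()["wrist_torque"])
cv2.imwrite("pics/g12.png",cv2.resize(s["image"][185:255,240:300,::-1],None,fx=8,fy=8,interpolation=cv2.INTER_NEAREST))
E
```

```text
t: 25.37
position: [516.7, -100.9, 134.5]
tcp_rot: [-1.57, -0.0, 0.264]
contact_force: [1.1, -2.1, -1.4]
width: 25.8
rows 206 228 n 22 slope 0.0905 vert 0.097 tilt deg -0.37 edge off px -1.11
rows 206 228 n 22 slope 0.0905 vert 0.0965 tilt deg -0.34 edge off px -1.52
n -232.75950440036834 [-0.30689993 -0.18250553 -0.00544897]
```

View pics/g12.png

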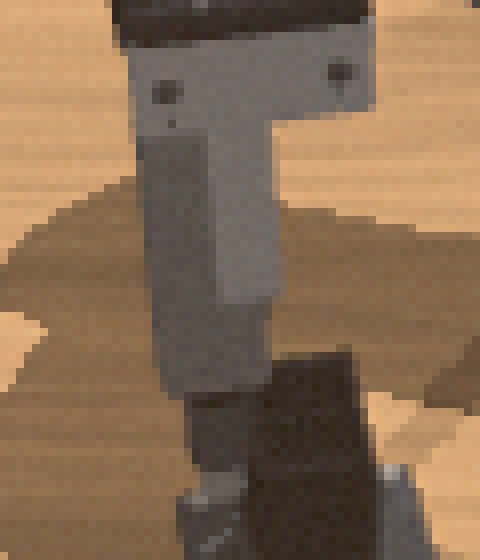

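```bash
python3 -m inch '[[[0,0,-0.1],0],[[0,0,-0.1],0],[[0,-0.3,0],0],[[0,-0.6,0],0],[[0,-0.6,0],0],[[0,-0.5,0],0],[[0,0,0],0],[[0,0,0],0],[[0,0,0],0]]' - 20
python3 - <<'E'
from h import *
s=grab("scene"); tilt(s); tilt(s,-29); st=arm.read_state(); print(st["wrist_torque"]); p=st["position"]
print(proj(s,[p+[0,0,18.8],p+[0,0,-80.2]]))
u=proj(s,[p+[0,0,-20]])[0]; x,y=int(u[0]),int(u[1])
print(x-30,y-40)
cv2.imwrite("pics/g13.png",cv2.resize(s["image"][y-40:y+30,x-30:x+30,::-1],None,fx=8,fy=8,interpolation=cv2.INTER_NEAREST))
E
```

```text
t: 26.17
position: [517.7, -108.7, 213.0]
tcp_rot: [-1.569, 0.002, 0.264]
contact_force: [0.2, -0.5, -3.3]
width: 25.9
rows 177 200 n 23 slope 0.1005 vert 0.1005 tilt deg 0.0 edge off px -0.86
rows 178 201 n 23 slope 0.1026 vert 0.1019 tilt deg 0.04 edge off px 0.43
[-0.06957623  0.0200213  -0.02320059]
[[264.0515929  183.65001012]
 [267.19072109 219.41246233]]
235 158
```

View pics/g13.png

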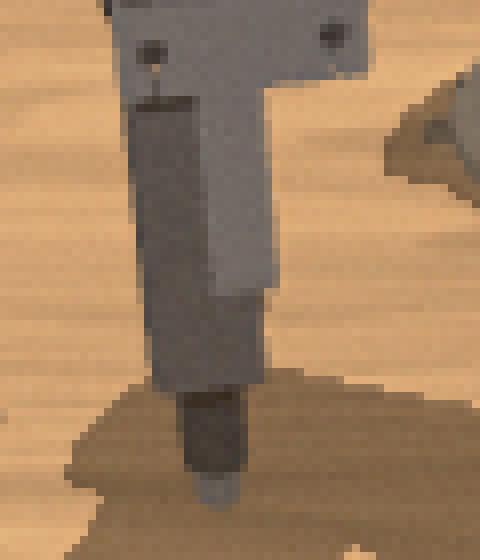

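```bash
python3 -c "
from h import *
go(527.1,-294.3,213)"
```

```text
units x,y,z [-0.98  -0.009 -4.544] len 4.65 yawdeg 15.12
```

```bash
python3 -m inch '[[[-0.08,0,-0.4],0],[[-0.15,0,-0.7],0],[[-0.15,0,-0.7],0],[[-0.15,0,-0.7],0],[[-0.15,0,-0.7],0],[[-0.15,0,-0.7],0],[[-0.15,0,-0.64],0],[[0,0,0],0],[[0,0,0],0],[[0,0,0],0]]'
python3 - <<'E'
from h import *
go(527.1,-294.3,125)
s=grab("scene"); tilt(s,-28); st=arm.read_state(); p=st["position"];w=st["tcp_rot"][2]
zt=np.array([-np.sin(w),np.cos(w),0]); print("tip est",p-11.3*zt-[0,0,80.2], "px",proj(s,[p-11.3*zt-[0,0,80.2]]))
cv2.imwrite("pics/h1.png",cv2.resize(s["image"][160:290,140:240,::-1],None,fx=5,fy=4.5,interpolation=cv2.INTER_CUBIC))
E
```

```text
t: 27.05
position: [527.5, -293.6, 212.9]
tcp_rot: [-1.567, 0.002, 0.264]
contact_force: [0.3, 0.7, -2.0]
width: 26.1
units x,y,z [-0.015  2.196 -0.014] len 2.2 yawdeg 15.1 
rows 179 202 n 23 slope 0.1945 vert 0.1919 tilt deg 0.14 edge off px -0.14
tip est [ 530.6818627  -304.14316055  133.14385877] px [[187.53294009 221.16264128]]
```

View pics/h1.png

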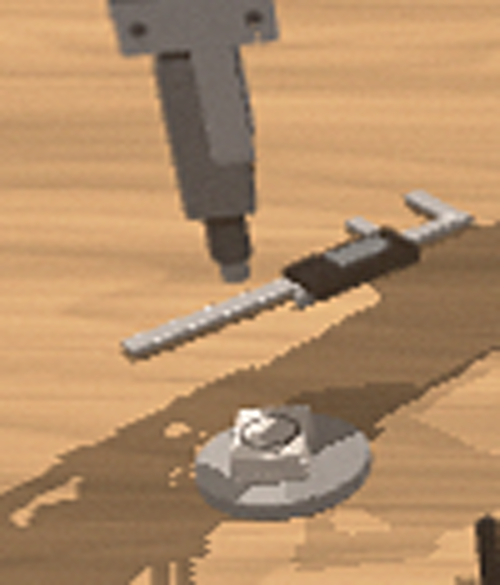

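```bash
python3 -m inch '[[[0,0.4,0],0],[[0,0.6,0],0],[[0,0.6,0],0],[[0,0.4,0],0],[[0,0.25,0],0],[[0,0,0],0],[[0,0,0],0],[[0,0,0],0],[[0,0,0],0],[[0,0,0],0]]'
python3 - <<'E'
from h import *
go(527.1,-294.3,110.2)
s=grab("scene"); tilt(s,-28); st=arm.read_state(); p=st["position"];w=st["tcp_rot"][2]
zt=np.array([-np.sin(w),np.cos(w),0]); print("tip est",p-11.3*zt-[0,0,80.2], "px",proj(s,[p-11.3*zt-[0,0,80.2],[530,-305.2,30]]))
cv2.imwrite("pics/h2.png",cv2.resize(s["image"][220:290,150:230,::-1],None,fx=8,fy=8,interpolation=cv2.INTER_CUBIC))
E
```

```text
t: 27.93
position: [529.0, -294.9, 125.8]
tcp_rot: [-1.573, -0.002, 0.264]
contact_force: [-0.0, -0.3, -2.0]
width: 26.0
units x,y,z [-0.042  0.39   0.028] len 0.39 yawdeg 15.13 
rows 212 233 n 17 slope 0.1983 vert 0.1939 tilt deg 0.24 edge off px -0.02
tip est [ 531.76882952 -305.81844397   45.35210551] px [[192.18546072 250.63449758]
 [193.50563748 255.13827928]]
```

View pics/h2.png

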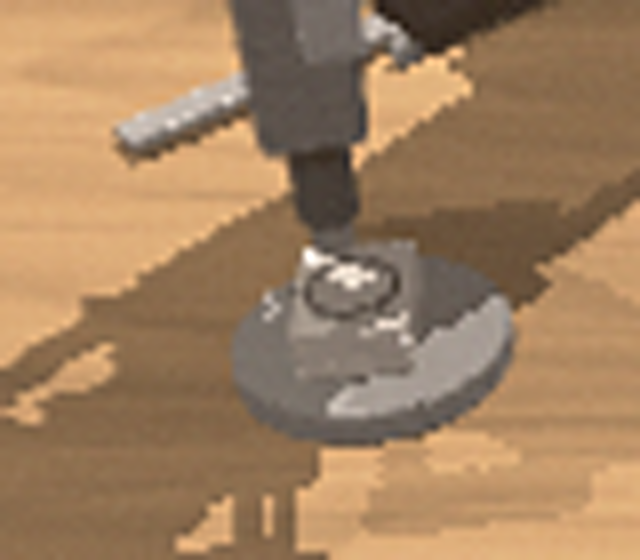

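```bash
python3 -m inch '[[[0.01,0.1,0.04],0],[[0,0.1,0],0],[[0,0.05,0],0],[[0,0,0],0],[[0,0,0],0],[[0,0,0],0],[[0,0,0],0]]'
python3 - <<'E'
from h import *
s=grab("scene"); tilt(s,-28); st=arm.read_state(); p=st["position"];w=st["tcp_rot"][2]
zt=np.array([-np.sin(w),np.cos(w),0]); print("tip est",p-11.3*zt-[0,0,80.2], "px",proj(s,[p-11.3*zt-[0,0,80.2],[530,-305.2,30]]))
cv2.imwrite("pics/h3.png",cv2.resize(s["image"][230:280,160:220,::-1],None,fx=10,fy=10,interpolation=cv2.INTER_CUBIC))
d=grab("top");cv2.imwrite("pics/h3t.png",cv2.resize(d["image"][190:270,405:505,::-1],None,fx=7,fy=7,interpolation=cv2.INTER_CUBIC))
E
```

```text
t: 28.57
position: [528.4, -293.0, 114.5]
tcp_rot: [-1.571, -0.0, 0.264]
contact_force: [-0.8, -0.2, -2.0]
width: 26.5
rows 215 236 n 9 slope 0.0641 vert 0.1931 tilt deg -7.26 edge off px -0.98
tip est [ 531.34934414 -303.89885297   34.37138014] px [[193.61732025 254.06263119]
 [193.50563748 255.13827928]]
```

View pics/h3.png

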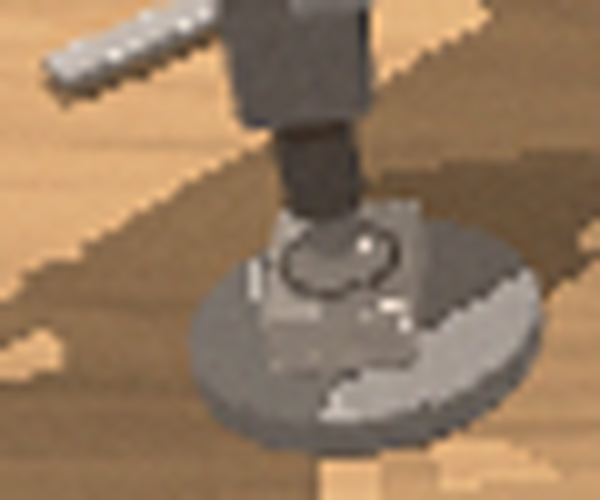

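View pics/h3t.png

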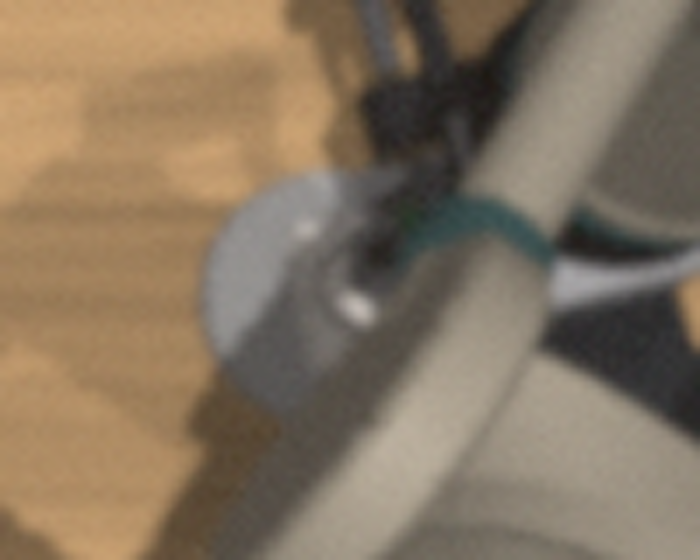

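```bash
python3 -m inch '[[[0,0.05,0],0],[[0,0,0],0],[[0,0,0],0],[[0,0,0],0]]' - 25
python3 -m inch '[[[0,0.025,0],0],[[0,0,0],0],[[0,0,0],0]]'
python3 -m inch '[[[0,0.025,0],0],[[0,0,0],0],[[0,0,0],0]]'
python3 -m inch '[[[0,0,0],0],[[0,0,0],0]]'
```

```text
t: 29.0
position: [528.3, -292.9, 112.4]
tcp_rot: [-1.571, -0.0, 0.264]
contact_force: [0.3, -1.0, -2.0]
width: 25.8
t: 29.25
position: [528.3, -292.9, 111.4]
tcp_rot: [-1.571, 0.0, 0.264]
contact_force: [-0.4, 0.4, -1.6]
width: 26.0
t: 29.5
position: [528.2, -292.9, 110.4]
tcp_rot: [-1.571, 0.0, 0.264]
contact_force: [-0.4, 0.5, -2.9]
width: 25.6
t: 29.67
position: [528.3, -292.9, 110.5]
tcp_rot: [-1.571, -0.0, 0.264]
contact_force: [-0.6, -1.1, -2.3]
width: 26.0
```

No contact yet. I'll keep going down in 1 mm steps.

```bash
python3 -m inch '[[[0,0.025,0],0],[[0,0,0],0],[[0,0,0],0]]'
python3 -m inch '[[[0,0,0],0]]' | sed -n 4p
python3 -m inch '[[[0,0.025,0],0],[[0,0,0],0],[[0,0,0],0]]'
python3 -m inch '[[[0,0,0],0]]'| sed -n 4p
python3 - <<'E'
from h import *
s=grab("scene"); st=arm.read_state();print(st["contact_force"],st["wrist_torque"])
cv2.imwrite("pics/h4.png",cv2.resize(s["image"][230:280,160:220,::-1],None,fx=10,fy=10,interpolation=cv2.INTER_CUBIC))
E
```

```text
t: 29.92
position: [528.2, -292.9, 109.4]
tcp_rot: [-1.571, 0.0, 0.264]
contact_force: [-0.4, -0.4, -2.0]
width: 25.8
contact_force: [-0.0, -0.1, -1.1]
t: 30.25
position: [528.4, -293.0, 108.7]
tcp_rot: [-1.571, -0.0, 0.264]
contact_force: [0.3, -0.3, 1.2]
width: 25.8
contact_force: [0.3, 1.4, -0.3]
[-0.27889816  1.19164156 -0.75715585] [-0.02337467  0.0284364  -0.02980986]
```

View pics/h4.png

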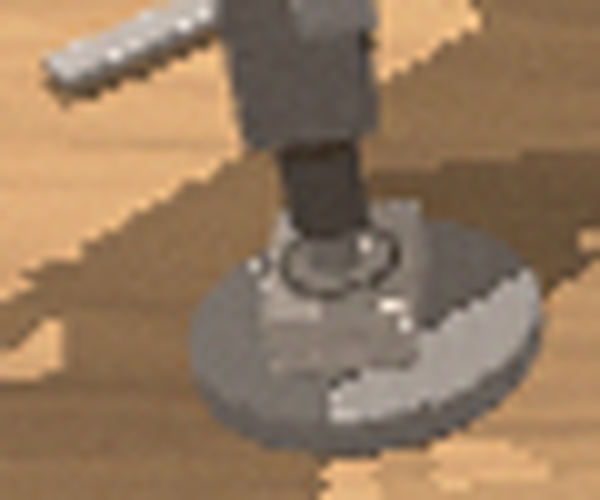

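```bash
python3 -m inch '[[[0,0,0],0]]' | sed -n '2p;4p'
for i in 1 2 3 4; do python3 -m inch '[[[0,0,0],0]]' | sed -n '2p;4p'; done
python3 -m inch '[[[0,0.025,0],0],[[0,0.025,0],0],[[0,0,0],0],[[0,0,0],0]]' | sed -n '2p;4p'
for i in 1 2 3 4 5 6 7; do python3 -m inch '[[[0,0,0],0]]' | sed -n '2p;4p'; done
```

```text
position: [528.4, -293.0, 108.7]
contact_force: [0.2, 1.0, 0.9]
position: [528.4, -293.0, 108.6]
contact_force: [0.2, -0.1, 0.9]
position: [528.4, -293.0, 108.6]
contact_force: [0.2, 0.0, 0.4]
position: [528.4, -293.0, 108.6]
contact_force: [0.9, -0.4, 0.4]
position: [528.4, -293.0, 108.5]
contact_force: [0.2, 0.2, 0.3]
position: [528.4, -293.0, 106.5]
contact_force: [-0.3, 0.3, 0.5]
position: [528.4, -293.0, 106.6]
contact_force: [1.2, 0.4, 1.1]
position: [528.4, -293.0, 106.6]
contact_force: [0.8, -0.3, 0.6]
position: [528.4, -293.0, 106.6]
contact_force: [0.2, -0.3, 1.1]
position: [528.4, -293.0, 106.6]
contact_force: [0.6, -0.6, 1.4]
position: [528.4, -293.0, 106.5]
contact_force: [-0.1, 0.3, 0.8]
position: [528.4, -293.0, 106.5]
contact_force: [0.1, -0.6, 0.3]
position: [528.4, -293.0, 106.5]
contact_force: [0.5, 0.5, -0.2]
```

```bash
python3 -m inch '[[[0,0.02,0],0],[[0,0,0],0],[[0,0,0],0]]' | sed -n '2p;4p'
for i in 1 2 3 4 5 6 7 8 9 10 11 12 ; do python3 -m inch '[[[0,0,0],0]]' | sed -n '2p;4p' | tr '\n' ' '; echo; done
python3 - <<'E'
from h import *
s=grab("scene"); tilt(s,-28); st=arm.read_state(); p=st["position"]
cv2.imwrite("pics/h5.png",cv2.resize(s["image"][225:285,155:225,::-1],None,fx=10,fy=10,interpolation=cv2.INTER_CUBIC))
cv2.imwrite("pics/h5b.png",cv2.resize(s["image"][170:270,140:240,::-1],None,fx=6,fy=6,interpolation=cv2.INTER_NEAREST))
E
```

```text
position: [528.4, -293.0, 105.7]
contact_force: [0.2, -0.2, 1.6]
position: [528.4, -293.0, 105.7] contact_force: [0.6, -0.8, 1.6] 
position: [528.4, -293.0, 105.7] contact_force: [1.2, 0.4, -0.3] 
position: [528.4, -293.0, 105.7] contact_force: [0.4, 0.3, 1.2] 
position: [528.4, -293.0, 105.7] contact_force: [1.3, 0.3, 1.9] 
position: [528.4, -292.9, 105.7] contact_force: [0.1, 0.0, 2.1] 
position: [528.4, -293.0, 105.7] contact_force: [0.6, -0.5, 1.4] 
position: [528.4, -293.0, 105.7] contact_force: [1.3, -1.3, 1.5] 
position: [528.4, -293.0, 105.7] contact_force: [0.8, -0.3, 0.8] 
position: [528.4, -292.9, 105.7] contact_force: [0.6, -0.1, 1.7] 
position: [528.4, -293.0, 105.7] contact_force: [0.8, -0.7, 1.4] 
position: [528.4, -293.0, 105.7] contact_force: [0.9, -0.4, 1.8] 
position: [528.4, -293.0, 105.7] contact_force: [1.0, -0.8, 0.4] 
rows 219 239 n 11 slope 0.1892 vert 0.1931 tilt deg -0.22 edge off px -0.03
```

View pics/h5.png

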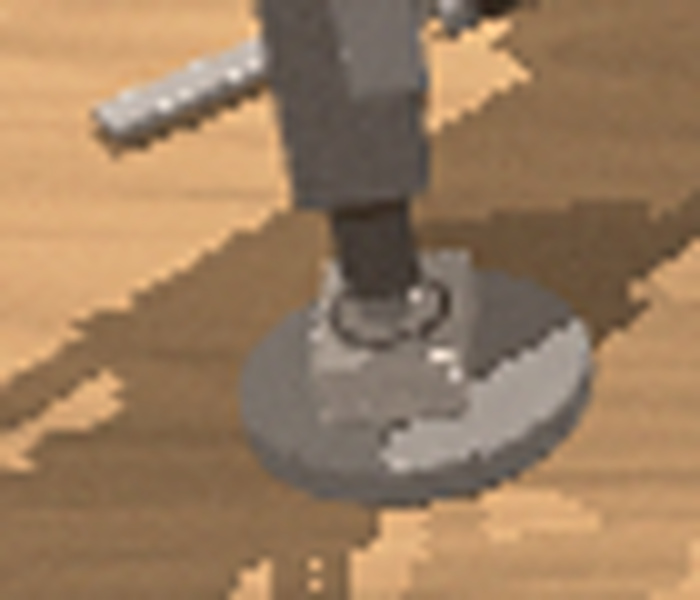

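View pics/h5b.png

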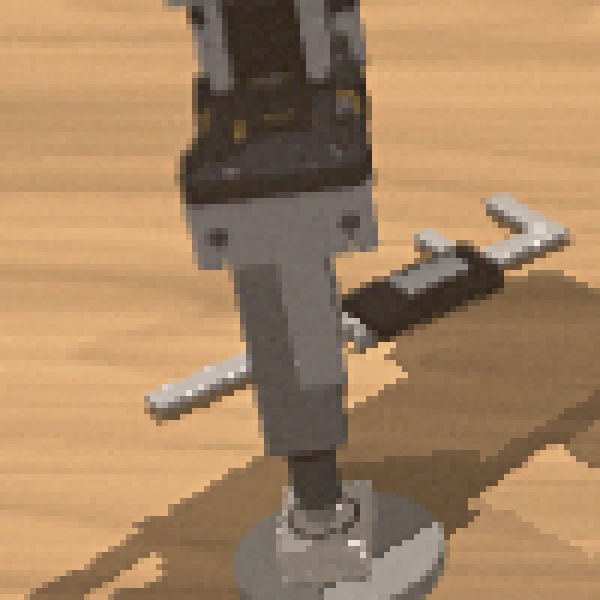

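Run:
```python
from h import *
s=grab("scene"); cv2.imwrite("pics/final.png",s["image"][:,:,::-1])
a=cv2.imread("pics/scene0.png")
# bystander shift by phase correlation of patches (driver, cleaner, pencup, tape, panels, caliper)
b=s["image"][:,:,::-1]
for n,(x0,y0,x1,y1) in dict(cleaner=(300,275,345,350),pencup=(215,275,262,345),tape=(352,228,388,256),panels=(140,290,205,332),driver=(400,198,490,222),caliper=(160,200,240,242),plates=(430,240,475,275),plateD=(388,262,418,292)).items():
    t=a[y0:y1,x0:x1]; w=b[y0-6:y1+6,x0-6:x1+6]
    r=cv2.matchTemplate(w,t,cv2.TM_CCOEFF_NORMED); _,m,_,l=cv2.minMaxLoc(r); print(n,l[0]-6,l[1]-6,round(m,2))
print(arm.read_state()["joint_positions"],arm.read_state()["t"])
```

```text
cleaner 0 0 1.0
pencup 0 0 0.99
tape 0 0 1.0
panels 0 0 0.79
driver 0 0 0.74
caliper 0 0 0.49
plates 0 0 1.0
plateD 0 0 1.0
[-6.21433819e-01  3.87948096e-01  1.59398363e+00  1.15741546e-04
  1.15945911e+00 -8.85492390e-01] 33.0667
```

View pics/final.png

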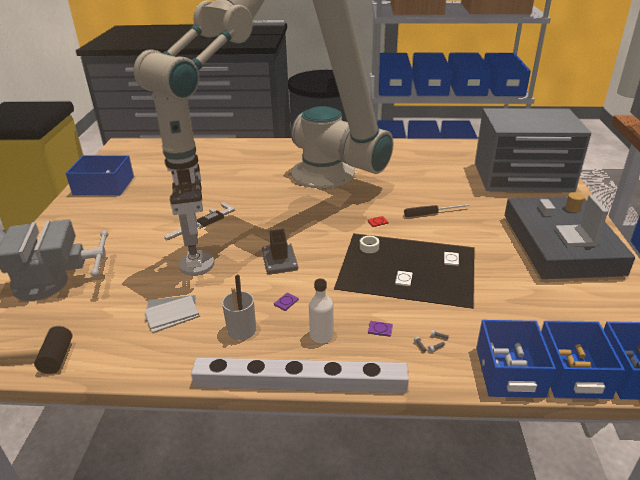

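The final picture shows the gauge upright on the stack at about (195,255). Two plates are still on the mat at (404,278) and (451,258), and the bystanders are where they started. I'm handing the job in now.

```bash
python3 -c "
from rig import job,arm
print(job.sign_off()); print(arm.read_state()['position'],arm.read_state()['contact_force'])"
```

```text
the job is handed in; nothing more can be done
None
the job is handed in; nothing more can be done
```

The job is handed in at about 33 s of the 72 s. Three plates are stacked flat on the steel base, and the gauge is held upright in the gripper with its probe pressed inside the ring of the top plate.

**What I did:** I moved two white plates from the mat onto the base plate and left the other two on the mat. I drew the gauge out along its 15° lean. The moves could not tilt the tool, so I turned the gauge upright in a light grip by pushing its neck against the fixed cup. I then gripped it at 25 N and lowered the probe onto the ring in small steps.

**Last checks:**
- **Upright:** the tilt measured in the scene image was about −0.2°. That only covers the direction it had leaned; I relied on the flat jaw pads for the other direction.
- **Position:** the probe foot looked centred in the ring to within about 2–3 mm.
- **Bystanders:** none of those I checked had shifted in the images. The matches were weaker for the caliper (0.49), screwdriver (0.74) and panels (0.79), the caliper because the arm partly hides it. By eye they look unmoved.

**Where the checks disagreed:** two of three estimates put the probe near half-way in.

| Method | Probe travel |
|---|---|
| Height lowered after first contact | 3–3.7 mm |
| Gap between neck and plate in the picture | 3–4 mm |
| Wrist force, noisy (about 3.2 N push) | about 5–6 mm |

I trusted the height and the picture, because no contact force showed until the tool was within about 3.7 mm of its final height. The gripper also holds the gauge about 11 mm off its middle line, but the image tilt stayed within about 0.3° of upright as the probe was pressed down.

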